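Knock the jar stoppers out of the mould and rack them

ROBOT

A 7-joint arm with a two-finger parallel gripper is mounted at the origin on the work surface. World frame = base frame: x ahead of the robot, y to its left, z up, the work surface at z = 0. Lengths are in m, angles in rad, forces in N, time in s.
With the tool pointing down it reaches from about 0.4 to 0.85 m from the base axis. Payload 10.4 kg.
Tool frame: the origin (TCP) lies on the centre line of the jaws, within the pads' length; the fingertips stand r.finger_overhang ahead of it and the grasp point (between the pads) lies 5 mm behind it (r.finger_overhang is the distance from the TCP to the fingertips, in m); z points along the fingers, y is the line along which they close (so a half turn about z gives the same grasp; the last joint's range is limited). The gripper opens to 87 mm and grips with 3 to 60 N. Pads are 19 mm wide; open, the fingers measure 117 mm over their backs; the gripper's body (75 mm by 190 mm) begins 51 mm behind the grasp point.
Start: joints at [-1.315, 0.332, -0.065, 1.46, 0.022, 1.35, -0.088], TCP at [0.172, 0.601, 0.207] pointing down, gripper open.
Joint ranges: [-2.6, 2.6], [-0.5, 2.12], [-1.47, 1.34], [0.16, 2.42], [-1.27, 4.41], [0.06, 2.06], [-2.6, 2.6]. Speed limits (rad/s): [2.22, 2.22, 2.79, 2.79, 3.14, 3.14, 3.14].

INTERFACE

Orientations are given as a unit quaternion [x, y, z, w].
In Python, from bench import read_state, viewer, r gives the robot as it stands.
- The arm moves only by the tool carry_out, never from a script. Its argument "moves" is a list of rows, each a list of 6 numbers: the shift along the tool's x, y, z in units of 40 mm (1.0 is 40 mm), then the turn, a rotation vector about the tool's x, y, z in units of 8 degrees (1.0 is 8 degrees). A call has 1 to 20 rows; each row shifts and turns the commanded pose from where the row before left it, along the tool's axes as they then stand; what a row does not reach is not made up. A row lasts 1/8 s, in which the tool goes at most 62.5 mm and 10.7 degrees, less where a joint would pass 70% of its speed; a pose out of reach is approached as far as the arm can. A call is refused whole if a number of a shift passes 1 or a number of a turn 1, either way. A call with a gripper value outside its range is refused whole. "fingers" is the finger opening in mm, from 0 to 87, set as the call begins (left out, the last holds). The fingers move at their own pace and stop on an object; "force" is the grip in N (left out, the last holds). Time passes only in rows, so rows that do not move let the fingers close. It gives the time, the measured TCP pose, the force, the opening and the grip force at its end, in the units of the state.
- read_state(): the state, without advancing time (a new reading comes with each control period).
- viewer.camera(name): name is "side" or "top" or "wrist"; returns a dict with "pixels" (400x640x3 uint8, red, green, blue), "range_z" (400x640 float32, m along the optical axis (not along the pixel's ray), 0 where there is no reading), "fx", "fy", "cx", "cy" (pixels), "xyz" and "orientation" of the camera in the world. Camera axes: x right, y down, z forward; pixel columns grow to the right and rows downward; lengths in m; the calibration is good to about 2 mm. A picture is of the moment at which its call begins.
- r.close_job(): hands the job in; it is judged then, once.
The state is a dict: "time": time; "joint_positions": joint angles; "joint_vel": joint speeds; "joint_torque": joint torques, N m; "ee_pos": TCP position; "eef_rot": TCP orientation; "ft_force": force on the tool from outside, world axes, zero at the start; "torque": the same for the moment, N m; "width": finger opening in m; "grip_force": force on a finger pad.
Only numpy, scipy, OpenCV 4.12 (cv2) and the standard library are available. Lean on these libraries where they do the work, as an engineer would, in place of code of your own. Each camera call takes 0.05 s, during which the arm holds its last target. There are 200 camera calls.

TASK

Use the big end of the ring spanner to wind the mould's jack screw anticlockwise, in short strokes between the block and the back plate, until the pressed jar stoppers stand about half out of their cavities; turn the screw only with the spanner, not with the fingers. Lay the spanner flat back on its grey mat, and lift out every stopper and stand them all upright on the plywood curing shelf in two straight rows, the large ones in the back lane and the small ones in the front lane, side by side about a finger's width (15 mm) apart without touching. Leave the upper die, scissors and amber jar where they are.

Things in the scene. Friction and masses are not known exactly. Their poses are not given: they have to be found in the camera images.
- spanner: steel double-ended deep-offset ring spanner, 0.32 kg, lying on the grey mat; origin on its underside midway between the rings (x = +110 mm: big end; -110 mm: small end, does not fit), z up. Both rings 14 mm tall, standing on z = 0. Straight handle along x from -75 to 75 mm, 14 mm wide (y), 12 mm thick, centre line at z = 40 mm; steep necks join it to the rings. Balanced at the middle
- spanner_ring (a point): centre of the big ring's hole, 110 mm along x from the spanner's origin, 7 mm above the ring's underside. Hexagonal hole 29.5 mm across flats, normals of the flats at 0, 60, 120.. deg from the spanner's x axis; ring 49 mm across its outer corners
- mat: thin grey mat fixed to the table, 290 (x) by 130 (y) by 3 mm, origin at the centre of its underside; the spanner's place
- fixture: fixed knock-out fixture, origin on the table under the middle of the mould block, z up. Block 150 (x) by 200 (y) mm, top z = 70; round cavities 30 mm deep at y = -62, 0, 62: 47 mm wide (large) at x = 37.5, 37 mm wide (small) at x = -37.5. Grey back plate 12 mm thick, front face x = 75, y = -100 to 275, 80 tall. Jack screw's axis at x = 30, y = 145, 45 mm from the block's side and from the plate
- screw_top (a point): on the axis of the jack screw's upright oiled steel hexagon, 25 mm above the table: where the centre of the big ring is when seated (ring resting on the 40 mm round collar, 18 mm above the table). Hexagon 27 mm across flats, 18 mm tall, a 6 mm cone on top guides the ring; normals of the flats at 0, 60, 120.. deg from the point's x axis, which turns with the screw. Ring play: about 11 deg either way
- jack_screw (a joint): angle of the jack screw (rad), 0 wound down, growing anticlockwise seen from above, stop at 5.6; starts at 0 to 1.05; at 0 its x axis is the fixture's. Takes about 0.5 N m, stays where left. The handle of a seated spanner can point from the fixture's +y direction (along the back plate) round to its -x direction (along the block), about 5 deg more with a gripper on it
- ejector (a joint): height of the ejector pins (m), driven by the screw: 0.004 m per rad. The pins come up through the cavity floors and meet the stoppers at 0.0045; from there the stoppers rise with them (at 0.0185 they stand 14 mm out of the mould)
- shelf: plywood curing shelf, fixed, 132 (x) by 240 (y) mm, board top 30 mm above the table, origin on the table under its centre; x points to its back (away from the robot). Three aluminium strips 6 mm tall along y bound two lanes: the back lane 60 mm wide and the front lane 48 mm wide; the middle strip is 12 mm wide, the outer ones 6 mm
- back_lane (a point): on the board, centre of the back lane (x = +30 mm from the shelf's centre), axes as the shelf's; the row runs along y
- front_lane (a point): on the board, centre of the front lane (x = -36 mm from the shelf's centre), axes as the shelf's; the row runs along y
- big1: large cork-brown pressed-fibre jar stopper, a plain upright cylinder 44 mm in diameter and 30 mm tall (about 45 g); origin: centre of its underside, z up. At the start it sits in one of the mould's cavities with its top flush with the mould. Absent (None) in some starts
- big2: large cork-brown pressed-fibre jar stopper, a plain upright cylinder 44 mm in diameter and 30 mm tall (about 45 g); origin: centre of its underside, z up. At the start it sits in one of the mould's cavities with its top flush with the mould. Absent (None) in some starts
- big3: large cork-brown pressed-fibre jar stopper, a plain upright cylinder 44 mm in diameter and 30 mm tall (about 45 g); origin: centre of its underside, z up. At the start it sits in one of the mould's cavities with its top flush with the mould. Absent (None) in some starts
- small1: small cork-brown pressed-fibre jar stopper, a plain upright cylinder 34 mm in diameter and 30 mm tall (about 30 g); origin: centre of its underside, z up. At the start it sits in one of the mould's cavities with its top flush with the mould. Absent (None) in some starts
- small2: small cork-brown pressed-fibre jar stopper, a plain upright cylinder 34 mm in diameter and 30 mm tall (about 30 g); origin: centre of its underside, z up. At the start it sits in one of the mould's cavities with its top flush with the mould. Absent (None) in some starts
- small3: small cork-brown pressed-fibre jar stopper, a plain upright cylinder 34 mm in diameter and 30 mm tall (about 30 g); origin: centre of its underside, z up. At the start it sits in one of the mould's cavities with its top flush with the mould. Absent (None) in some starts
- upper_die: bystander: the mould's upper half, a steel plate 150 by 200 mm with six plungers, lying beyond the fixture, 34 mm tall; leave alone
- scissors: bystander: trimming scissors with orange handles lying on the table, about 170 mm long, 11 mm tall; leave alone
- jar: bystander: amber glass jar, 72 mm wide, 95 mm tall; leave alone
Mind the look-alikes: they are no part of the job. Leave any blue or white look-alike of the small3 alone. Leave any purple look-alike of the big1 alone.

How it is judged:
On the way, in this order (a step that is already met when the one before it is completed fails the run):
1. the spanner's big ring is seated on the screw head (distance between spanner_ring and screw_top below 0.008 m and angle between spanner's own z axis and vertical below 0.15 rad), for 0.2 s.
2. the ejector is wound up until the stoppers stand at least 10 mm out of the mould (value of joint ejector above 0.0145 m), for 0.2 s.
At the end, for the whole second after the job is handed in: Spanner flat on the mat, middle within 60 mm of its centre; each stopper upright on the shelf, large in back lane, small in front, within 10 mm of the lane's line; in a row no gap under 4 mm, each with a neighbour within 35 mm; all at rest (horizontal distance between spanner and mat below 0.06 m and height (world z) of spanner below 0.009 m and angle between spanner's own z axis and vertical below 0.08 rad and linear speed of each of spanner, big1, big2, big3, small1, small2, small3 below 0.02 m/s and x of big1 in the frame of back_lane between -0.01 and 0.01 m and y of big1 in the frame of back_lane between -0.105 and 0.105 m and z of big1 in the frame of back_lane between -0.004 and 0.004 m and angle between each of big1, big2, big3, small1, small2, small3's own z axis and vertical below 0.1 rad and (horizontal distance between big1 and big2 below 0.079 m or horizontal distance between big1 and big3 below 0.079 m) and x of big2 in the frame of back_lane between -0.01 and 0.01 m and y of big2 in the frame of back_lane between -0.105 and 0.105 m and z of big2 in the frame of back_lane between -0.004 and 0.004 m and (horizontal distance between big2 and big1 below 0.079 m or horizontal distance between big2 and big3 below 0.079 m) and x of big3 in the frame of back_lane between -0.01 and 0.01 m and y of big3 in the frame of back_lane between -0.105 and 0.105 m and z of big3 in the frame of back_lane between -0.004 and 0.004 m and (horizontal distance between big3 and big1 below 0.079 m or horizontal distance between big3 and big2 below 0.079 m) and horizontal distance between each of big2, big3 and big1 above 0.048 m and horizontal distance between big3 and big2 above 0.048 m and x of small1 in the frame of front_lane between -0.01 and 0.01 m and y of small1 in the frame of front_lane between -0.105 and 0.105 m and z of small1 in the frame of front_lane between -0.004 and 0.004 m and (horizontal distance between small1 and small2 below 0.069 m or horizontal distance between small1 and small3 below 0.069 m) and x of small2 in the frame of front_lane between -0.01 and 0.01 m and y of small2 in the frame of front_lane between -0.105 and 0.105 m and z of small2 in the frame of front_lane between -0.004 and 0.004 m and (horizontal distance between small2 and small1 below 0.069 m or horizontal distance between small2 and small3 below 0.069 m) and x of small3 in the frame of front_lane between -0.01 and 0.01 m and y of small3 in the frame of front_lane between -0.105 and 0.105 m and z of small3 in the frame of front_lane between -0.004 and 0.004 m and (horizontal distance between small3 and small1 below 0.069 m or horizontal distance between small3 and small2 below 0.069 m) and horizontal distance between each of small2, small3 and small1 above 0.038 m and horizontal distance between small3 and small2 above 0.038 m); the robot touches nothing.
It fails at once if the mould's upper half is pushed aside (over 25 mm) (distance of upper_die from where it was at the start of the episode above 0.025 m).
It fails at once if the trimming scissors is pushed aside (over 25 mm) (distance of scissors from where it was at the start of the episode above 0.025 m).
It fails at once if the amber jar is pushed aside (over 25 mm) (distance of jar from where it was at the start of the episode above 0.025 m).
It fails at once if the fingers push on the screw head (over 3 N): it is turned with the spanner (contact force between the fingers and jack_screw above 3 N).
Of big1, big2, big3 only 2 to 3 are there at a start; the rules pass over those that are not, and their reading is None.
Of small1, small2, small3 only 2 to 3 are there at a start; the rules pass over those that are not, and their reading is None.
At some moment in a run one of spanner, big1, big2, big3, small1, small2, small3 may be knocked a few centimetres aside while the robot is not near it.
It also fails if it takes over 210 s, if anything falls off the work surface, if the arm or the gripper's body presses on something with over 40 N, if the wrist force passes 120 N, or if a joint passes its speed limit or range.

## Working session

There is one attempt and no reset: what is moved stays moved. The work goes in short steps, Python scripts to look and compute and a tool call to move; the robot and the scene stay as the last step left them, time stands still between calls to the robot, and variables do not carry over. Pictures are saved under pics/ and viewed, at most 14 in all, crops included, and the job is handed in when it is done.

Besides the shell and the picture viewer there is one more tool, called as name(argument=value, ...), one argument or row to a line, values as JSON. carry_out: Moves the arm, as the interface text tells. Its arguments: {"type":"object","properties":{"moves":{"type":"array","items":{"type":"array","items":{"type":"number"}}},"fingers":{"type":"number"},"force":{"type":"number"}},"required":["moves"]}

```bash
ls; mkdir -p pics; cat > h.py <<'E'
import numpy as np, cv2
from bench import read_state, viewer, r
from scipy.spatial.transform import Rotation as R
def cam(n):
    c=viewer.camera(n); c['R']=R.from_quat(c['orientation']).as_matrix(); c['xyz']=np.array(c['xyz']); return c
def save(c,f): cv2.imwrite('pics/'+f,c['pixels'][:,:,::-1])
def plane(c,u,v,z):
    d=c['R']@np.array([(u-c['cx'])/c['fx'],(v-c['cy'])/c['fy'],1]); return c['xyz']+d*(z-c['xyz'][2])/d[2]
def cloud(c):
    v,u=np.mgrid[0:400,0:640]; Z=c['range_z']
    P=np.stack([(u-c['cx'])/c['fx']*Z,(v-c['cy'])/c['fy']*Z,Z],-1)
    return P@c['R'].T+c['xyz']
E
python3 - <<'E'
from h import *
s=read_state(); print({k:np.round(v,3) for k,v in s.items()}, r.finger_overhang)
for n in ['top','side','wrist']:
    c=cam(n); save(c,n+'0.png'); print(n,c['xyz'],c['orientation'],c['fx'],c['cx'],c['cy'])
E
```

```text
pics
{'time': np.float64(0.0), 'joint_positions': array([-1.315,  0.333, -0.065,  1.461,  0.022,  1.35 , -0.088]), 'joint_vel': array([-0.   ,  0.   , -0.001, -0.   ,  0.002,  0.   ,  0.001]), 'joint_torque': array([-1.0000e-03, -6.2327e+01,  2.4000e-02, -3.8988e+01, -6.1000e-02,
        4.0000e-02,  0.0000e+00]), 'ee_pos': array([0.172, 0.6  , 0.207]), 'eef_rot': array([ 0.139,  0.99 , -0.001, -0.   ]), 'ft_force': array([0.283, 0.209, 0.402]), 'torque': array([-0.022,  0.034,  0.008]), 'grip_force': np.float64(0.0), 'width': np.float64(0.087)} 0.014
top [ 0.55723329 -0.01470525  0.9614813 ] [-0.70654345  0.70745718 -0.00532751  0.01650207] 367.61682279861014 317.52665076793295 196.50614896937913
side [0.38441479 0.8900852  0.80942172] [-0.12016544  0.89374164 -0.42951084  0.04802696] 488.5733314188128 313.93122693723467 195.1306601741511
wrist [0.09615637 0.6229897  0.38473354] [0.79008191 0.59548544 0.08701793 0.11659994] 280.6153801991645 321.31911366291456 198.7348989057602
```

View pics/top0.png

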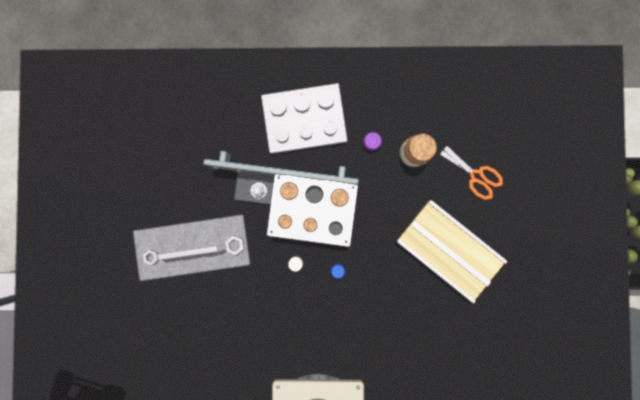

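View pics/side0.png

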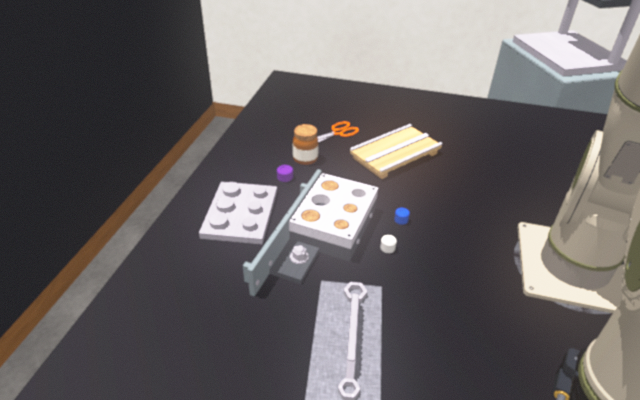

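The top view shows:
- **Block:** centre about (313,210). Large stoppers at (289,190) and (340,197), with the cavity at (314,194) empty. Small stoppers at (285,221) and (310,225), with the cavity at (335,228) empty.
- **Screw and spanner:** screw at (259,190). The spanner is on the mat with its big ring at (234,245) and small ring at (150,257).
- **Shelf:** (452,251).
- **Look-alikes:** white (295,264), blue (338,271), purple (373,141). The jar's cork lid at (422,149) could also be mistaken for a stopper.

I choose the four cork-brown discs in the mould.

```bash
cat > m.py <<'E'
from h import *
c=cam('top'); W=cloud(c); px=c['pixels'].astype(int); hsv=cv2.cvtColor(c['pixels'],cv2.COLOR_RGB2HSV).astype(int)
def box(name,m,z,roi):
    k=np.zeros((400,640),np.uint8); u0,v0,u1,v1=roi; k[v0:v1,u0:u1]=m[v0:v1,u0:u1]
    n,l,st,ce=cv2.connectedComponentsWithStats(k); i=1+np.argmax(st[1:,4]); 
    vs,us=np.nonzero(l==i); P=np.array([plane(c,u,v,z)[:2] for u,v in zip(us,vs)],np.float32)
    hull=cv2.convexHull(P); rc=cv2.minAreaRect(hull)
    print(name,'n',len(us),'ctr',np.round(rc[0],4),'size',np.round(rc[1],4),'ang',round(rc[2],2),'medz',np.round(np.median(W[vs,us,2]),4))
    return rc
V=hsv[:,:,2]; S=hsv[:,:,1]; Z=W[:,:,2]
box('block',(Z>0.058)&(Z<.09)&(V>70),.07,(262,172,362,250))
box('plate',(Z>0.06)&(Z<.1),.08,(195,150,362,184))
box('mat',(V>60)&(Z<.03),.003,(125,205,256,290))
box('shelf',(V>90),.033,(385,190,520,310))
box('spanner',(V>150),.02,(125,205,256,290))
br=(hsv[:,:,0]<20)&(S>90)&(V>70)
for nm,roi in dict(b_l=(275,178,302,204),b_r=(327,184,353,210),s_l=(274,211,297,233),s_m=(300,214,322,236)).items():
    k=np.zeros((400,640),np.uint8); u0,v0,u1,v1=roi; k[v0:v1,u0:u1]=br[v0:v1,u0:u1]
    m=cv2.moments(k,True); u,v=m['m10']/m['m00'],m['m01']/m['m00']; print(nm,u,v,np.round(plane(c,u,v,.07),4),m['m00'])
u0,v0,u1,v1=245,178,272,202
im=cv2.resize(c['pixels'][150:290,125:365],None,fx=3.3,fy=3.3,interpolation=cv2.INTER_CUBIC); cv2.imwrite('pics/crop1.png',im[:,:,::-1])
E
python3 m.py
```

```text
block n 4941 ctr [0.5622 0.027 ] size [0.2302 0.1627] ang 82.45 medz 0.0703
plate n 1222 ctr [0.6335 0.0906] size [0.3734 0.036 ] ang 82.49 medz 0.0789
mat n 5658 ctr [0.4546 0.3317] size [0.139  0.2995] ang 8.34 medz 0.0031
shelf n 5558 ctr [ 0.4497 -0.3351] size [0.2496 0.1398] ang 50.92 medz 0.0305
spanner n 5064 ctr [0.4564 0.3254] size [0.1258 0.2826] ang 8.41 medz 0.0035
b_l 288.73762376237624 190.6138613861386 [0.5992 0.0693 0.07  ] 202.0
b_r 339.23115577889445 197.23115577889448 [ 0.5829 -0.0532  0.07  ] 199.0
s_l 284.7117117117117 221.15315315315314 [0.5251 0.079  0.07  ] 111.0
s_m 310.01869158878503 224.44859813084113 [0.5171 0.0176 0.07  ] 107.0
```

View pics/crop1.png

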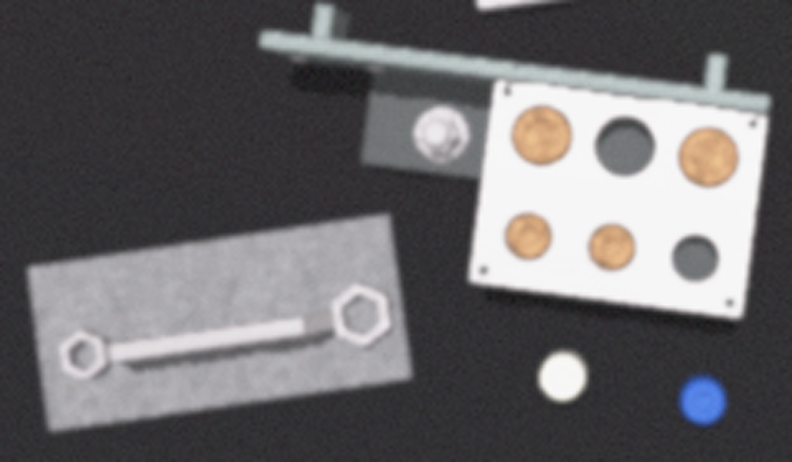

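The close crop confirms four cork stoppers, two large and two small. The screw is at crop (441,134), the big ring at (361,315) and the small ring at (84,354). White and blue look-alikes lie off the block.

```bash
cat >> h.py <<'E'
YAW=np.radians(-7.5); F=np.array([.554,.013])
def fx(x,y): c,s=np.cos(YAW),np.sin(YAW); return F+np.array([c*x-s*y,s*x+c*y])
def go(x,y,z,ydeg=None,s=None):
    "shift in present tool axes (units 40mm) to world target; turn z (units 8deg) so that tool x points to ydeg"
    s=s or read_state(); Rm=R.from_quat(s['eef_rot']).as_matrix(); p=np.array(s['ee_pos'])
    sh=Rm.T@(np.array([x,y,z])-p)/.04; yaw=np.degrees(np.arctan2(Rm[1,0],Rm[0,0]))
    t=0 if ydeg is None else -((ydeg-yaw+180)%360-180)/8
    # shift after turning
    R2=Rm@R.from_euler('z',np.radians(8*t)).as_matrix(); sh2=R2.T@(np.array([x,y,z])-p)/.04
    lvl=np.degrees(np.arctan2(-Rm[:2,2]@Rm[:2,0],-Rm[2,2])),Rm[:,2]
    print('pos',np.round(p,4),'yaw',round(yaw,2),'ztool',np.round(Rm[:,2],3),'t',round(float(s['time']),1)); print(' shift(before turn)',np.round(sh,2),'turn',round(t,2),' shift(after turn)',np.round(sh2,2))
E
python3 - <<'E'
from h import *
c=cam('top'); W=cloud(c); g=c['pixels'].astype(int).sum(2)
print('screw expected',fx(.03,.145))
print('screw img z.042', plane(c,258.6,190.6,.036))
b=plane(c,234.4,245.5,.017); s=plane(c,150.5,257.3,.017); d=s-b
print('rings',b,s,np.linalg.norm(d),np.degrees(np.arctan2(d[1],d[0])),(b+s)/2)
# depth check: handle & rings
Z=W[:,:,2]; m=np.zeros((400,640),bool); m[225:275,130:250]=1
hd=m&(Z>.038)&(Z<.06); print('handle n',hd.sum(),'mean',W[hd].mean(0)); 
rc=cv2.minAreaRect(W[hd][:,:2].astype(np.float32)); print(rc)
# shelf strips (white, low sat)
hsv=cv2.cvtColor(c['pixels'],cv2.COLOR_RGB2HSV); sh=np.zeros((400,640),np.uint8); sh[190:310,385:520]=(hsv[190:310,385:520,2]>90)
co=max(cv2.findContours(sh,0,2)[0],key=cv2.contourArea); q=cv2.approxPolyDP(co,8,True)[:,0]; print([(tuple(p),np.round(plane(c,*p,.033)[:2],4)) for p in q])
print('wristcam',R.from_quat(cam('wrist')['orientation']).as_matrix())
go(.60,.10,.25,98)
E
```

```text
screw expected [0.60266964 0.15284372]
screw img z.042 [0.60098578 0.14880101 0.036     ]
rings [0.46079877 0.2139502  0.017     ] [0.43038821 0.43070708 0.017     ] 0.21887975469495888 97.98635667281495 [0.44559349 0.32232864 0.017     ]
handle n 358 mean [0.4473816  0.31993182 0.04832547]
((0.44693049788475037, 0.3215864300727844), (0.013995997607707977, 0.15402567386627197), 8.019062042236328)
[((np.int32(429), np.int32(200)), array([ 0.5767, -0.2804])), ((np.int32(397), np.int32(242)), array([ 0.4714, -0.1993])), ((np.int32(473), np.int32(303)), array([ 0.3202, -0.3867])), ((np.int32(507), np.int32(261)), array([ 0.4243, -0.4724]))]
wristcam [[ 2.75658968e-01  9.20628126e-01  2.76506757e-01]
 [ 9.61255241e-01 -2.63797533e-01 -7.99951457e-02]
 [-7.03980600e-04  2.87844949e-01 -9.57676767e-01]]
pos [0.1719 0.6008 0.2071] yaw 164.03 ztool [-0. -0. -1.] t 0.3
 shift(before turn) [-13.73  -9.09  -1.07] turn 8.25  shift(after turn) [-13.89   8.85  -1.07]
```

carry_out(
  moves=[
    [-0.98,-0.65,0],
    [-0.98,-0.65,0],
    [-0.98,-0.65,0],
    [-0.98,-0.65,0],
    [-0.98,-0.65,0],
    [-0.98,-0.65,0],
    [-0.98,-0.65,0],
    [-0.98,-0.65,0],
    [-0.98,-0.65,0],
    [-0.98,-0.65,0],
    [-0.98,-0.65,0],
    [-0.98,-0.65,0],
    [-0.98,-0.65,0],
    [-0.98,-0.65,0],
  ],
)

```text
invalid input at $.moves[0]: expected 6 numbers
```

carry_out(
  moves=[
    [-0.98,-0.65,0,0,0,0],
    [-0.98,-0.65,0,0,0,0],
    [-0.98,-0.65,0,0,0,0],
    [-0.98,-0.65,0,0,0,0],
    [-0.98,-0.65,0,0,0,0],
    [-0.98,-0.65,0,0,0,0],
    [-0.98,-0.65,0,0,0,1],
    [-0.98,-0.65,0,0,0,0],
    [-0.98,-0.65,0,0,0,0],
    [-0.98,-0.65,0,0,0,0],
    [-0.98,-0.65,0,0,0,0],
    [-0.98,-0.65,0,0,0,0],
    [-0.98,-0.65,0,0,0,0],
    [-0.98,-0.65,0,0,0,0],
  ],
)

```text
time: 2.05
ee_pos: [0.5632, 0.0714, 0.2075]
eef_rot: [0.208, 0.978, 0.0, 0.0]
ft_force: [0.5, 0.8, -0.3]
width: 0.0866
grip_force: 0.0
```

```bash
python3 -c "
from h import *
go(.60,.08,.2,98)"
```

```text
pos [0.5632 0.0714 0.2075] yaw 156.04 ztool [ 0.  0. -1.] t 2.0
 shift(before turn) [-0.75  0.57  0.19] turn 7.26  shift(after turn) [0.08 0.94 0.19]
```

carry_out(
  moves=[
    [0,0,0,0,0,0.9],
    [0,0,0,0,0,0.9],
    [0,0,0,0,0,0.9],
    [0,0,0,0,0,0.9],
    [0,0,0,0,0,0.9],
    [0,0,0,0,0,0.9],
    [0,0,0,0,0,0.9],
    [0,0,0,0,0,0.96],
    [0,0.9,0.5,0,0,0],
    [0,0,0.5,0,0,0],
    [0,0,0,0,0,0],
  ],
)

```text
time: 3.42
ee_pos: [0.5972, 0.0774, 0.1658]
eef_rot: [0.656, 0.754, -0.001, -0.001]
ft_force: [0.6, -0.9, -0.3]
width: 0.087
grip_force: 0.0
```

```bash
python3 -c "
from h import *
c=cam('wrist'); go(.60,.08,.2,98)
p=fx(.03,.145); q=c['R'].T@(np.array([*p,.04])-c['xyz']); u,v=q[0]/q[2]*c['fx']+c['cx'],q[1]/q[2]*c['fy']+c['cy']; print(u,v)
u,v=int(u),int(v); im=c['pixels'][max(0,v-50):v+50,u-60:u+60]; cv2.imwrite('pics/w1.png',cv2.resize(im,None,fx=5,fy=5,interpolation=cv2.INTER_CUBIC)[:,:,::-1]); print(u-60,max(0,v-50))
"
```

```text
pos [0.5978 0.0775 0.1672] yaw 97.94 ztool [-0.001 -0.    -1.   ] t 3.5
 shift(before turn) [ 0.05  0.06 -0.82] turn -0.01  shift(after turn) [ 0.05  0.06 -0.82]
336.5604858273773 119.96198712244713
276 69
```

View pics/w1.png

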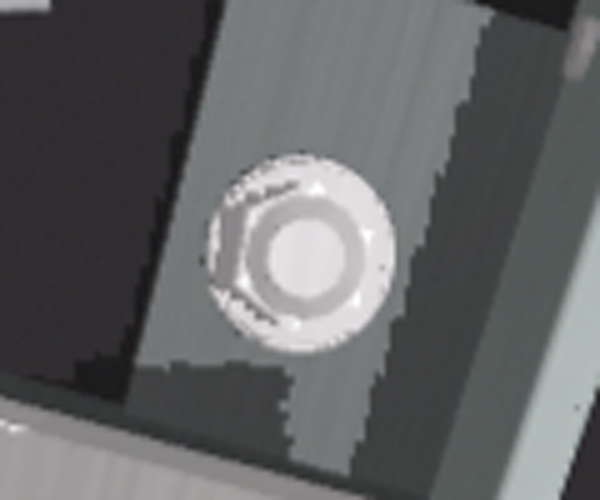

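The wrist crop shows the screw hexagon in the round collar, centred near crop (306,256). The small bright tips of its corners are at (318,187), (367,234), (358,298), (295,323) and (243,284).

```bash
python3 -c "
from h import *
c=cam('wrist')
K=[(318,187),(367,234),(358,298),(295,323),(243,284)]
P=np.array([plane(c,u/5+276,v/5+69,.036)[:2] for u,v in K])
o=(P[0]+P[3]+P[1]+P[4])/4; print('hex ctr',o); d=P-o; print(np.linalg.norm(d,axis=1)); print(np.degrees(np.arctan2(d[:,1],d[:,0]))%60)
print('collar ctr',plane(c,302/5+276,253/5+69,.018))
print('cone top ctr',plane(c,307/5+276,252/5+69,.042))
"
```

```text
hex ctr [0.60440604 0.15241894]
[0.01442594 0.01377323 0.01410229 0.01372402 0.01433021]
[28.40565869 28.26374745 31.62534738 29.35867636 30.25029398]
collar ctr [0.60445177 0.15303011 0.018     ]
cone top ctr [0.60421578 0.15363732 0.042     ]
```

```bash
python3 -c "
from h import *
go(.446,.322,.167,98)"
```

```text
pos [0.5982 0.0775 0.168 ] yaw 97.94 ztool [ 0.  0. -1.] t 3.5
 shift(before turn) [ 6.58 -2.92  0.03] turn -0.01  shift(after turn) [ 6.58 -2.92  0.03]
```

carry_out(
  moves=[
    [0.82,-0.36,0,0,0,0],
    [0.82,-0.36,0,0,0,0],
    [0.82,-0.36,0,0,0,0],
    [0.82,-0.36,0,0,0,0],
    [0.82,-0.37,0,0,0,0],
    [0.82,-0.37,0,0,0,0],
    [0.82,-0.37,0,0,0,0],
    [0.82,-0.37,0,0,0,0],
    [0,0,0,0,0,0],
    [0,0,0,0,0,0],
  ],
)

```text
time: 4.78
ee_pos: [0.4469, 0.3208, 0.1684]
eef_rot: [0.657, 0.754, 0.001, 0.0]
ft_force: [-0.4, -0.3, -0.7]
width: 0.087
grip_force: 0.0
```

```bash
python3 -c "
from h import *
go(.446,.322,.167,98)
c=cam('wrist'); save(c,'w2.png')
"
```

```text
pos [0.4469 0.3208 0.1684] yaw 97.91 ztool [ 0.001  0.001 -1.   ] t 4.8
 shift(before turn) [ 0.03 -0.02  0.03] turn -0.01  shift(after turn) [ 0.03 -0.02  0.03]
```

View pics/w2.png

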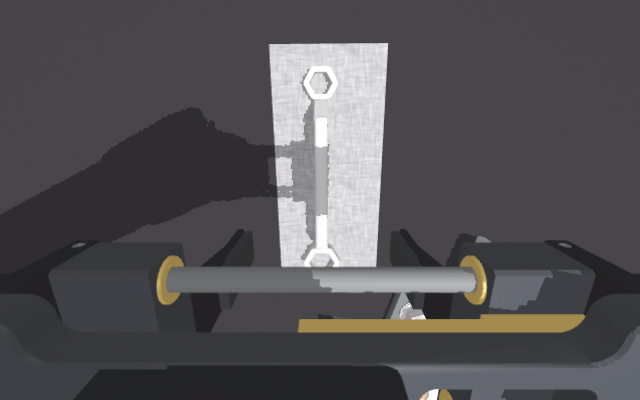

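The wrist view shows the small ring at (320,82), the handle along column 321 and the big ring at (321,262), partly hidden by the gripper. The spanner is centred between the open jaws.

```bash
python3 -c "
from h import *
c=cam('wrist')
s=plane(c,320.5,82.5,.017); print(s, 'from small ring centre:', s[:2]-.11*np.array([np.cos(np.radians(98)),np.sin(np.radians(98))]))
for v in (130,230): print(plane(c,321,v,.049))
go(.446,.322,.038,98)
"
```

```text
[0.43126593 0.43220436 0.017     ] from small ring centre: [0.44657497 0.32327487]
[0.43845679 0.38406308 0.049     ]
[0.45359317 0.27376212 0.049     ]
pos [0.4471 0.3203 0.168 ] yaw 97.84 ztool [ 0.001  0.001 -1.   ] t 4.9
 shift(before turn) [ 0.04 -0.03  3.25] turn -0.02  shift(after turn) [ 0.04 -0.03  3.25]
```

carry_out(
  moves=[
    [0.05,0,0.65,0,0,0],
    [0,0,0.65,0,0,0],
    [0,0,0.65,0,0,0],
    [0,0,0.65,0,0,0],
    [0,0,0.65,0,0,0],
    [0,0,0,0,0,0],
    [0,0,0,0,0,0],
  ],
)

```text
time: 5.75
ee_pos: [0.4468, 0.3232, 0.0385]
eef_rot: [0.657, 0.754, 0.001, 0.0]
ft_force: [1.1, 0.1, -0.2]
width: 0.0873
grip_force: 0.0
```

carry_out(
  moves=[
    [0,0,0,0,0,0],
    [0,0,0,0,0,0],
    [0,0,0,0,0,0],
    [0,0,0,0,0,0],
    [0,0,0,0,0,0],
    [0,0,0,0,0,0],
    [0,0,0,0,0,0],
    [0,0,0,0,0,0],
  ],
  fingers=0,
  force=45,
)

```text
time: 6.75
ee_pos: [0.4459, 0.3233, 0.0374]
eef_rot: [0.656, 0.754, 0.0, -0.0]
ft_force: [1.1, 0.9, 0.4]
width: 0.0154
grip_force: 0.0
```

carry_out(
  moves=[
    [0,0,0,0,0,0],
    [0,0,0,0,0,0],
    [0,0,0,0,0,0],
    [0,0,-0.5,0,0,0],
    [0,0,-0.5,0,0,0],
    [0,0,-0.5,0,0,0],
    [0,0,0,0,0,0],
    [0,0,0,0,0,0],
  ],
)

```text
time: 7.75
ee_pos: [0.4456, 0.3231, 0.0966]
eef_rot: [0.656, 0.754, -0.0, -0.0]
ft_force: [-0.1, -0.3, 0.2]
width: 0.0006
grip_force: 0.0
```

```bash
python3 -c "
from h import *
print(read_state()['width'],read_state()['grip_force'],read_state()['ft_force'])
go(.5497,.2486,.0985,119.6)
c=cam('wrist'); im=c['pixels'][40:280,220:420]; cv2.imwrite('pics/w3.png',cv2.resize(im,None,fx=2.5,fy=2.5)[:,:,::-1])
"
```

```text
0.0006038692819058963 0.0 [-0.05803394 -0.28292388  0.24065926]
pos [0.4456 0.3231 0.0966] yaw 97.95 ztool [-0.001 -0.    -1.   ] t 7.8
 shift(before turn) [-2.2   2.32 -0.05] turn -2.71  shift(after turn) [-2.91  1.34 -0.05]
```

View pics/w3.png

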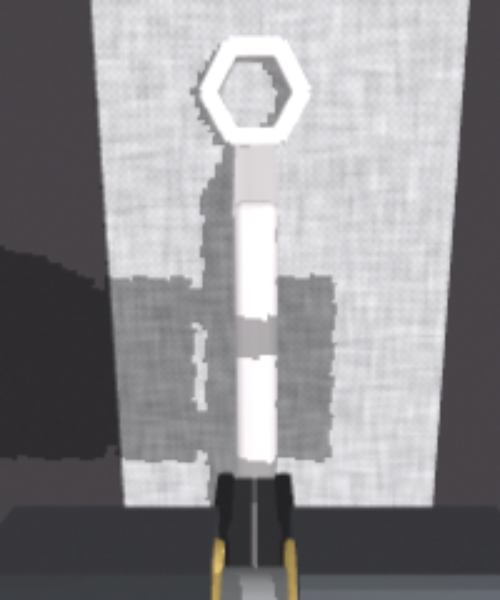

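The wrist crop shows the fingers closed and empty at (255,500). The spanner still lies on the mat, with its small ring at crop (255,90). I'll check heights and depth before regrasping.

```bash
python3 -c "
from h import *
c=cam('wrist'); W=cloud(c)
print('ring z', W[40+90//1*0+int(45/2.5):40+int(60/2.5),220+int(240/2.5):220+int(270/2.5),2].mean())
for v in (130,150,180,210,222): 
  print(v, np.round(W[v,316:330:2,2],3), np.round(W[v,322],3))
print(plane(c,322,76.5,.017))
t=cam('top'); W=cloud(t); Z=W[:,:,2]; m=np.zeros((400,640),bool); m[225:275,130:250]=1; print(np.histogram(Z[m],[-.01,.01,.03,.04,.06,.1,.2,.4]))
"
```

```text
ring z 0.015411759401834044
130 [0.05  0.049 0.05  0.049 0.048 0.049 0.049] [0.437 0.39  0.049]
150 [0.049 0.051 0.049 0.05  0.049 0.05  0.05 ] [0.439 0.375 0.05 ]
180 [0.05  0.05  0.049 0.049 0.274 0.049 0.049] [0.443 0.351 0.049]
210 [0.049 0.05  0.049 0.049 0.05  0.05  0.049] [0.446 0.325 0.049]
222 [0.049 0.05  0.05  0.049 0.049 0.05  0.05 ] [0.448 0.314 0.049]
[0.43109651 0.43232205 0.017     ]
(array([3559,  167,   20,  217,    0,  216, 1795]), array([-0.01,  0.01,  0.03,  0.04,  0.06,  0.1 ,  0.2 ,  0.4 ]))
```

carry_out(
  moves=[
    [0,0,0,0,0,0],
    [0,0,0,0,0,0],
    [0,0,0,0,0,0],
    [0,0,0,0,0,0],
    [0,0,0,0,0,0],
    [0,0,0,0,0,0],
    [0,0,0.5,0,0,0],
    [0,0,0.5,0,0,0],
    [0,0,0.5,0,0,0],
    [0,0,0,0,0,0],
  ],
  fingers=50,
)

```text
time: 9.15
ee_pos: [0.4451, 0.3226, 0.0362]
eef_rot: [0.656, 0.754, -0.001, -0.0]
ft_force: [-0.4, -0.4, 1.4]
width: 0.05
grip_force: 0.0
```

carry_out(
  moves=[
    [0,0,0,0,0,0],
    [0,0,0,0,0,0],
    [0,0,0,0,0,0],
    [0,0,0,0,0,0],
    [0,0,0,0,0,0],
    [0,0,0,0,0,0],
    [0,0,0,0,0,0],
    [0,0,0,0,0,0],
  ],
  fingers=0,
  force=50,
)

```text
time: 10.15
ee_pos: [0.4459, 0.3233, 0.0373]
eef_rot: [0.656, 0.754, 0.0, -0.0]
ft_force: [0.6, 0.2, 1.4]
width: 0.0004
grip_force: 0.0
```

carry_out(
  moves=[
    [0,0,0,0,0,0],
    [0,0,0,0,0,0],
    [0,0,0,0,0,0],
    [0,0,0,0,0,0],
  ],
)

```text
time: 10.65
ee_pos: [0.4459, 0.3233, 0.0373]
eef_rot: [0.656, 0.754, 0.0, -0.0]
ft_force: [-0.5, 0.2, -1.0]
width: 0.0006
grip_force: 0.0
```

```bash
python3 -c "
from h import *
c=cam('side'); im=c['pixels'][200:400,240:460]; cv2.imwrite('pics/s1.png',cv2.resize(im,None,fx=3,fy=3)[:,:,::-1])
c=cam('wrist'); cv2.imwrite('pics/w4.png',c['pixels'][:,:,::-1])
W=cloud(c); print(plane(c,322,76.5,.017))
for v in (20,60,100,130,150,180,210,222): 
  print(v, np.round(W[v,314:332:2,2],3), np.round(W[v,322],3))
"
```

```text
[0.43254654 0.42579698 0.017     ]
20 [0.003 0.004 0.005 0.003 0.003 0.003 0.003 0.004 0.004] [0.428 0.462 0.003]
60 [0.003 0.005 0.004 0.004 0.004 0.005 0.004 0.004 0.003] [0.431 0.438 0.004]
100 [0.024 0.024 0.024 0.024 0.023 0.215 0.025 0.023 0.024] [0.435 0.411 0.023]
130 [0.05  0.049 0.048 0.051 0.049 0.049 0.05  0.049 0.049] [0.437 0.394 0.049]
150 [0.05  0.051 0.05  0.051 0.05  0.048 0.049 0.049 0.049] [0.439 0.383 0.05 ]
180 [0.05  0.049 0.05  0.05  0.049 0.049 0.049 0.05  0.049] [0.441 0.364 0.049]
210 [0.049 0.049 0.049 0.049 0.049 0.05  0.05  0.049 0.049] [0.444 0.345 0.049]
222 [0.049 0.05  0.05  0.051 0.05  0.049 0.049 0.05  0.049] [0.445 0.338 0.05 ]
```

View pics/s1.png

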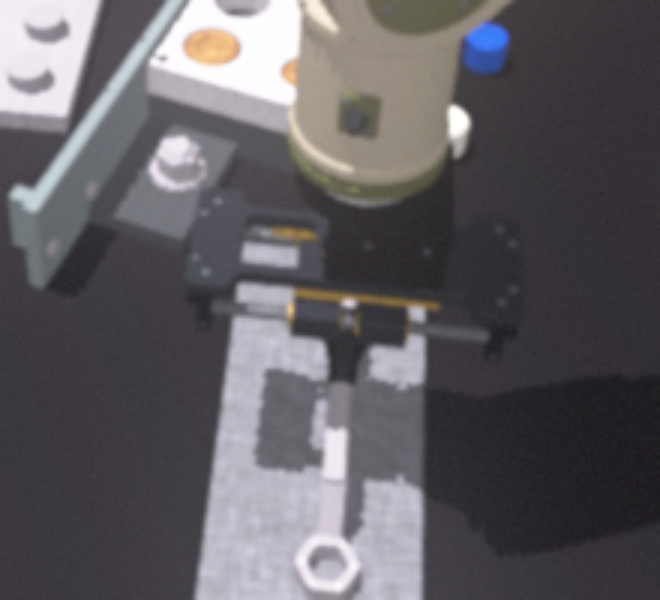

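View pics/w4.png

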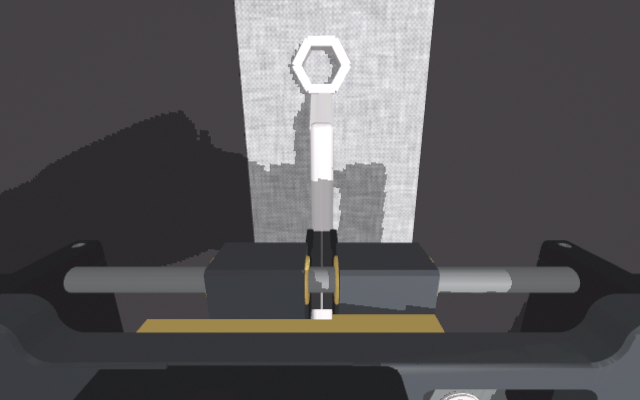

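The side crop shows the closed fingers at about (345,370), right at the handle. The wrist view shows the fingertips meeting at (322,237) with the handle running up to them, ring at (321,65). I'll check the finger heights by depth.

```bash
python3 -c "
from h import *
c=cam('wrist'); W=cloud(c)
for v in range(224,250,3): print(v, np.round(W[v,308:338:4,2],3), np.round(W[v,314],3))
s=cam('side'); W=cloud(s)
for v in range(312,345,3): print(v, np.round(W[v,352,:],3),s['pixels'][v,352], np.round(W[v,358,:],3))
go(.446,.323,.037)
"
```

```text
224 [0.003 0.048 0.05  0.05  0.049 0.05  0.048 0.003] [0.44  0.336 0.049]
227 [0.004 0.048 0.05  0.049 0.05  0.05  0.048 0.004] [0.44  0.334 0.051]
230 [0.055 0.056 0.049 0.05  0.05  0.05  0.056 0.056] [0.441 0.331 0.049]
233 [0.061 0.06  0.057 0.057 0.058 0.057 0.06  0.06 ] [0.441 0.333 0.058]
236 [0.065 0.065 0.062 0.062 0.062 0.061 0.064 0.064] [0.441 0.332 0.061]
239 [0.068 0.068 0.066 0.066 0.215 0.066 0.069 0.07 ] [0.441 0.333 0.066]
242 [0.073 0.074 0.069 0.07  0.07  0.07  0.072 0.073] [0.441 0.333 0.069]
245 [0.076 0.076 0.074 0.073 0.074 0.074 0.077 0.127] [0.441 0.333 0.074]
248 [0.079 0.077 0.078 0.077 0.077 0.077 0.08  0.127] [0.441 0.333 0.077]
312 [0.445 0.362 0.132] [53 53 57] [0.435 0.36  0.132]
315 [0.447 0.336 0.089] [48 48 50] [0.437 0.334 0.091]
318 [0.447 0.334 0.079] [50 51 53] [0.436 0.336 0.085]
321 [0.446 0.334 0.07 ] [53 49 54] [0.435 0.336 0.077]
324 [0.446 0.333 0.06 ] [54 54 57] [0.435 0.334 0.065]
327 [0.445 0.333 0.051] [104 100 106] [0.438 0.293 0.001]
330 [0.444 0.338 0.049] [133 128 135] [0.436 0.302 0.004]
333 [0.443 0.344 0.048] [134 129 136] [0.435 0.311 0.007]
336 [0.441 0.351 0.049] [133 127 134] [0.433 0.317 0.006]
339 [0.44  0.358 0.051] [137 132 140] [0.432 0.323 0.004]
342 [0.439 0.363 0.048] [155 147 156] [0.431 0.329 0.003]
pos [0.4459 0.3233 0.0373] yaw 97.95 ztool [-0.  0. -1.] t 10.8
 shift(before turn) [-0.01  0.    0.01] turn 0  shift(after turn) [-0.01  0.    0.01]
```

The fingertips really sit at z≈0.054, while the reported TCP of 0.037 implies 0.023. So the tool is about 31 mm higher than the readings suggest, and the jaws closed above the handle. I'll open, go down in steps and check against the camera.

carry_out(
  moves=[
    [0,0,-0.3,0,0,0],
    [0,0,0,0,0,0],
    [0,0,0,0,0,0],
    [0,0,0,0,0,0],
    [0,0,0,0,0,0],
    [0,0,0.3,0,0,0],
    [0,0,0.25,0,0,0],
    [0,0,0.25,0,0,0],
    [0,0,0,0,0,0],
    [0,0,0,0,0,0],
  ],
  fingers=50,
)

```text
time: 12.1
ee_pos: [0.4461, 0.3234, 0.0174]
eef_rot: [0.656, 0.754, 0.0, 0.0]
ft_force: [-0.9, -0.4, 0.7]
width: 0.0499
grip_force: 0.0
```

```bash
cat > tip.py <<'E'
from h import *
s=read_state(); c=cam('wrist'); W=cloud(c)
# finger points: near tool frame; lowest z of points within 35mm of ee xy, not table-connected: print column profile
Rm=R.from_quat(s['eef_rot']).as_matrix(); L=(W-np.array(s['ee_pos']))@Rm
m=(abs(L[...,0]-.0095)<.004)&(abs(L[...,1])>s['width']/2-.002)&(abs(L[...,1])<s['width']/2+.016)
for sg in (1,-1):
    q=np.sort(W[m&(L[...,1]*sg>0)][:,2]); q=q[q>.012]; print('finger',sg,'lowest z',np.round(q[:8],4) if len(q) else None, len(q))
print('ee',np.round(s['ee_pos'],4),'w',round(s['width'],4),'grip',s['grip_force'],'F',np.round(s['ft_force'],1),'cam z-ee z',c['xyz'][2]-s['ee_pos'][2])
E
python3 tip.py
```

```text
finger 1 lowest z [0.0329 0.0334 0.0334 0.0335 0.0337 0.0338 0.034  0.0341] 1070
finger -1 lowest z [0.0331 0.0331 0.0333 0.0335 0.034  0.0341 0.0341 0.0342] 1064
ee [0.4461 0.3234 0.0174] w 0.0499 grip 0.0 F [-0.9 -0.4  0.7] cam z-ee z 0.17810860553050234
```

carry_out(
  moves=[
    [0,0,0.25,0,0,0],
    [0,0,0,0,0,0],
    [0,0,0,0,0,0],
    [0,0,0,0,0,0],
    [0,0,0,0,0,0],
    [0,0,0,0,0,0],
    [0,0,0,0,0,0],
    [0,0,0,0,0,0],
  ],
  fingers=0,
  force=50,
)

```text
time: 13.15
ee_pos: [0.4461, 0.3234, 0.0075]
eef_rot: [0.656, 0.754, 0.0, 0.0]
ft_force: [1.9, 0.7, 1.0]
width: 0.0133
grip_force: 50.0
```

carry_out(
  moves=[
    [0,0,-0.5,0,0,0],
    [0,0,-0.5,0,0,0],
    [0,0,-0.5,0,0,0],
    [0,0,0,0,0,0],
    [0,0,0,0,0,0],
    [0,0,0,0,0,0],
  ],
)

```text
time: 13.9
ee_pos: [0.4453, 0.3228, 0.0662]
eef_rot: [0.656, 0.754, -0.001, -0.0]
ft_force: [0.1, 0.4, -4.2]
width: 0.0134
grip_force: 50.0
```

```bash
python3 tip.py; python3 -c "
from h import *
go(.5497,.2486,.0985,119.6)
c=cam('wrist'); W=cloud(c); s=read_state(); Rm=R.from_quat(s['eef_rot']).as_matrix(); L=(W-np.array(s['ee_pos']))@Rm
m=(abs(L[...,1])<.03)&(L[...,0]>.015)&(L[...,0]<.15)&(W[...,2]>.045)
P=L[m]; h=P[(P[:,0]<.07)]; print('handle y',np.median(h[:,1]),'z top',np.median(W[m][P[:,0]<.07][:,2]))
k=(m&(L[...,0]>.083)).astype(np.uint8); co=max(cv2.findContours(k,0,2)[0],key=cv2.contourArea); (u,v),rr=cv2.minEnclosingCircle(co)
zr=np.median(W[k>0][:,2]); p=plane(c,u,v,zr); print('small ring',u,v,rr,p,'tool',(p-s['ee_pos'])@Rm)
"
```

```text
finger 1 lowest z [0.0821 0.0825 0.0825 0.0825 0.0827 0.0828 0.0831 0.0831] 750
finger -1 lowest z [0.0817 0.082  0.0824 0.0825 0.0827 0.0829 0.083  0.0831] 728
ee [0.4453 0.3228 0.0662] w 0.0134 grip 49.9935738556087 F [ 0.1  0.4 -4.2] cam z-ee z 0.17800034900984063
pos [0.4454 0.3229 0.0664] yaw 97.95 ztool [-0.001 -0.001 -1.   ] t 13.9
 shift(before turn) [-2.2   2.33 -0.8 ] turn -2.71  shift(after turn) [-2.9   1.35 -0.8 ]
handle y -0.0005205063866130302 z top 0.1822443942543254
small ring 321.0 63.0 45.88037872314453 [0.43103285 0.42840046 0.07670809] tool [ 0.10639783  0.00021115 -0.01022929]
```

carry_out(
  moves=[
    [0,0,0,0,0,-0.9],
    [0,0,0,0,0,-0.9],
    [0,0,0,0,0,-0.9],
    [-0.58,0.27,0,0,0,0],
    [-0.58,0.27,0,0,0,0],
    [-0.58,0.27,0,0,0,0],
    [-0.58,0.27,0,0,0,0],
    [-0.58,0.27,0,0,0,0],
    [0,0,0,0,0,0],
    [0,0,0,0,0,0],
  ],
)

```text
time: 15.25
ee_pos: [0.5494, 0.2495, 0.0668]
eef_rot: [0.503, 0.864, -0.0, -0.0]
ft_force: [0.3, -0.2, -3.8]
width: 0.0135
grip_force: 50.0
```

```bash
python3 -c "
from h import *
go(.5495,.2491,.05,119.6)
t=cam('top'); W=cloud(t); Z=W[:,:,2]
save(t,'t2.png')
im=t['pixels'][160:260,190:310]; cv2.imwrite('pics/t2c.png',cv2.resize(im,None,fx=5,fy=5,interpolation=cv2.INTER_CUBIC)[:,:,::-1])
p=np.array([.604,.153,.0765]); q=t['R'].T@(p-t['xyz']); print(q[0]/q[2]*t['fx']+t['cx'],q[1]/q[2]*t['fy']+t['cy'])
"
```

```text
pos [0.5494 0.2495 0.0668] yaw 119.57 ztool [-0.001 -0.    -1.   ] t 15.2
 shift(before turn) [-0.01 -0.    0.42] turn -0.0  shift(after turn) [-0.01 -0.    0.42]
253.92284287408847 188.57115983803058
```

View pics/t2c.png

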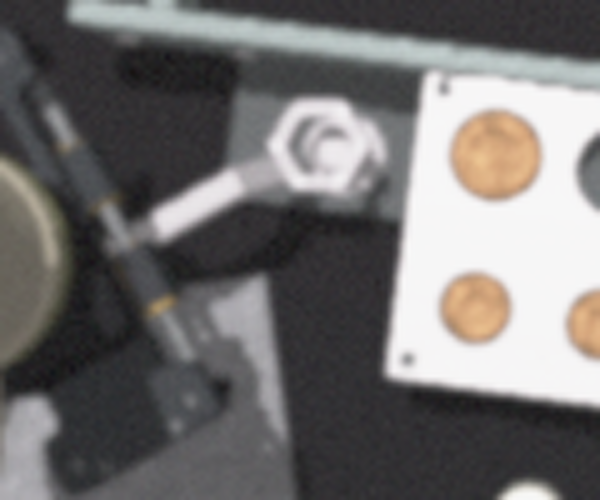

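The ring centre is at crop (318,145), full-image (253.6,189.0). It was predicted at (253.9,188.6), so it is over the screw.

carry_out(
  moves=[
    [0,0,0.25,0,0,0],
    [0,0,0.25,0,0,0],
    [0,0,0.1,0,0,0],
    [0,0,0.1,0,0,0],
    [0,0,0.1,0,0,0],
    [0,0,0,0,0,0],
  ],
)

```text
time: 16.05
ee_pos: [0.5503, 0.2495, 0.0356]
eef_rot: [0.503, 0.864, 0.0, 0.0]
ft_force: [-0.1, 1.8, 0.4]
width: 0.0136
grip_force: 50.0
```

carry_out(
  moves=[
    [0,0,0.1,0,0,0],
    [0,0,0.1,0,0,0],
    [0,0,0.08,0,0,0],
    [0,0,0,0,0,0],
    [0,0,0,0,0,0],
  ],
)

```text
time: 16.68
ee_pos: [0.5489, 0.2502, 0.0236]
eef_rot: [0.503, 0.864, 0.0, -0.001]
ft_force: [-3.8, 4.7, -4.2]
width: 0.0135
grip_force: 50.0
```

carry_out(
  moves=[
    [0,0,0.05,0,0,0],
    [-0.017,-0.308,0,0,0,-0.8],
    [-0.017,-0.308,0,0,0,-0.8],
    [-0.017,-0.308,0,0,0,-0.8],
    [-0.017,-0.308,0,0,0,-0.8],
    [-0.017,-0.308,0,0,0,-0.8],
    [-0.017,-0.308,0,0,0,-0.8],
    [-0.017,-0.308,0,0,0,-0.8],
    [-0.017,-0.308,0,0,0,-0.8],
    [-0.01,-0.23,0,0,0,-0.6],
    [0,0,0,0,0,0],
    [0,0,0,0,0,0],
  ],
)

```text
time: 18.18
ee_pos: [0.49, 0.1613, 0.0205]
eef_rot: [0.039, 0.999, -0.001, -0.004]
ft_force: [-14.7, 2.8, 0.4]
width: 0.0131
grip_force: 49.9
```

```bash
cat > ring.py <<'E'
from h import *
import sys
s=read_state(); Rm=R.from_quat(s['eef_rot']).as_matrix(); p=np.array(s['ee_pos'])
print('ee',np.round(p,4),'yaw',np.degrees(np.arctan2(Rm[1,0],Rm[0,0])),'ring',np.round(p+Rm@[-.1105,0,0],4),'F',np.round(s['ft_force'],1),'T',np.round(s['torque'],2),'t',s['time'],'w',s['width'])
E
python3 ring.py
```

```text
ee [0.49   0.1613 0.0205] yaw 175.57838516045823 ring [0.6001 0.1528 0.0196] F [-14.7   2.8   0.4] T [0.65 3.24 0.02] t 18.175 w 0.013102247171519659
```

carry_out(
  moves=[
    [0.07,0,0,0,0,0],
    [0,0,0,0,0,0],
    [0,0,-0.3,0,0,0],
    [0,0,-0.35,0,0,0],
    [0,0,-0.35,0,0,0],
    [0,0,0,0,0,0],
    [0,0,0,0,0,0],
  ],
)

```text
time: 19.05
ee_pos: [0.4923, 0.1616, 0.0622]
eef_rot: [0.039, 0.999, 0.0, 0.001]
ft_force: [3.3, -1.2, -3.1]
width: 0.0133
grip_force: 50.0
```

```bash
python3 ring.py; python3 -c "
from h import *
c=cam('wrist'); t=cam('top'); W=cloud(t)
im=t['pixels'][160:260,190:310]; cv2.imwrite('pics/t3c.png',cv2.resize(im,None,fx=5,fy=5,interpolation=cv2.INTER_CUBIC)[:,:,::-1])
# level check of spanner through wrist: heights
s=read_state(); W=cloud(c); Rm=R.from_quat(s['eef_rot']).as_matrix(); L=(W-np.array(s['ee_pos']))@Rm
for a,b in ((.02,.04),(.04,.06),(.06,.075),(.09,.135)):
  m=(abs(L[...,1])<.02)&(L[...,0]>a)&(L[...,0]<b)&(L[...,2]>-.06)&(L[...,2]<.01); print(a,np.round(np.median(L[m],0),4),m.sum())
"
```

```text
ee [0.4923 0.1616 0.0622] yaw 175.53256954825355 ring [0.6024 0.153  0.0624] F [ 3.3 -1.2 -3.1] T [-0.12 -1.09 -0.04] t 19.05 w 0.013260761262756916
0.02 [ 0.0304  0.0002 -0.0461] 966
0.04 [ 0.0506  0.0002 -0.0491] 1168
0.06 [ 0.0678  0.0002 -0.0502] 1060
0.09 [ 0.1106  0.0007 -0.0258] 2955
```

View pics/t3c.png

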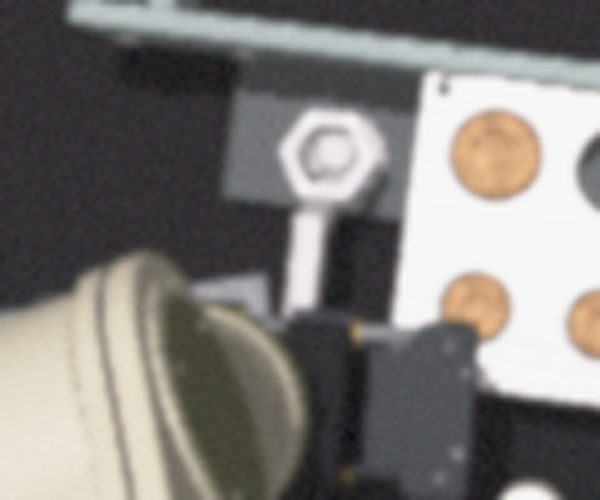

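The ring at crop (330,157) hangs over the screw, and depth shows the spanner has pitched about 6° in the grip, ring end low. Pressing the ring onto the collar will level it again. I'll also shift the assumed screw centre slightly, following the measured forces.

carry_out(
  moves=[
    [0.025,0.035,-0.1,0,0,0],
    [-0.017,0.308,0,0,0,0.8],
    [-0.017,0.308,0,0,0,0.8],
    [-0.017,0.308,0,0,0,0.8],
    [-0.017,0.308,0,0,0,0.8],
    [-0.017,0.308,0,0,0,0.8],
    [-0.017,0.308,0,0,0,0.8],
    [-0.017,0.308,0,0,0,0.8],
    [-0.017,0.308,0,0,0,0.8],
    [-0.017,0.308,0,0,0,0.8],
    [-0.017,0.308,0,0,0,0.8],
    [-0.017,0.308,0,0,0,0.8],
    [0,0,0,0,0,0],
    [0,0,0,0,0,0],
  ],
  force=60,
)

```text
time: 20.9
ee_pos: [0.571, 0.2615, 0.0659]
eef_rot: [0.607, 0.795, -0.0, -0.0]
ft_force: [-0.3, 1.0, 0.2]
width: 0.0131
grip_force: 60.0
```

```bash
cat >> ring.py <<'E'
if len(sys.argv)>1:
    c=cam('wrist'); W=cloud(c); L=(W-p)@Rm
    z=[]
    for a,b in ((.025,.04),(.06,.075)):
        m=(abs(L[...,1])<.015)&(L[...,0]>a)&(L[...,0]<b)&(L[...,2]>-.07)&(L[...,2]<-.02); q=np.median(L[m],0); z.append(q)
    print('pitch (deg, + small end up)',np.degrees(np.arctan2(z[0][2]-z[1][2],z[1][0]-z[0][0])), 'y',z[0][1],z[1][1],'handle top at grip, tool z',z[0][2]+(z[0][2]-z[1][2])*z[0][0]/(z[1][0]-z[0][0]))
E
python3 ring.py 1
```

```text
ee [0.571  0.2615 0.0659] yaw 105.30035981002432 ring [0.6002 0.1549 0.0659] F [-0.3  1.   0.2] T [-0.38 -0.04 -0.05] t 20.9 w 0.013124355267982828
pitch (deg, + small end up) 6.61038020924969 y 0.0003878601237577957 0.0004251987396550001 handle top at grip, tool z -0.04222929035595464
```

carry_out(
  moves=[
    [-0.145,0.03,0,0,0,0],
    [0,0,0.15,0,0,0],
    [0,0,0.15,0,0,0],
    [0,0,0.1,0,0,0],
    [0,0,0.1,0,0,0],
    [0,0,0.1,0,0,0],
    [0,0,0.1,0,0,0],
    [0,0,0,0,0,0],
    [0,0,0,0,0,0],
  ],
)

```text
time: 22.08
ee_pos: [0.5742, 0.2595, 0.0387]
eef_rot: [0.607, 0.795, 0.002, -0.001]
ft_force: [-2.8, 7.8, 2.9]
width: 0.0133
grip_force: 60.0
```

```bash
python3 ring.py 1
```

```text
ee [0.5742 0.2595 0.0387] yaw 105.29366488459647 ring [0.6033 0.153  0.0383] F [-2.8  7.8  2.9] T [ 1.25  0.36 -0.07] t 22.075 w 0.013300830642620266
pitch (deg, + small end up) 2.2494603363827856 y 0.0009194271148977532 0.0009169896996694407 handle top at grip, tool z -0.04181052433672517
```

carry_out(
  moves=[
    [0.06,0,0.08,0,0,0],
    [0.05,0,0.08,0,0,0],
    [0.02,0,0.1,0,0,0],
    [0,0,0.1,0,0,0],
    [0,0,0.08,0,0,0],
    [0,0,0,0,0,0],
    [0,0,0,0,0,0],
  ],
)

```text
time: 23.0
ee_pos: [0.5729, 0.2639, 0.0208]
eef_rot: [0.607, 0.795, 0.001, -0.001]
ft_force: [-1.9, 9.7, 3.3]
width: 0.0134
grip_force: 60.0
```

```bash
python3 ring.py 1
```

```text
ee [0.5729 0.2639 0.0208] yaw 105.25707298414758 ring [0.602  0.1573 0.0205] F [-1.9  9.7  3.3] T [ 1.56  0.35 -0.06] t 23.0 w 0.01343959948681866
pitch (deg, + small end up) -5.148756094676865 y 0.0003835657413208286 0.0009016881060173602 handle top at grip, tool z -0.041690786628756644
```

The ring is jammed partway by about 10 N of sideways load, and the grip has slipped in pitch. I'll raise the tool to level the spanner, relax the load, then press down with small wiggles.

carry_out(
  moves=[
    [0,0,-0.12,0,0,0],
    [0,0,-0.13,0,0,0],
    [0,0,0,0,0,0],
  ],
)

```text
time: 23.42
ee_pos: [0.5726, 0.2614, 0.0299]
eef_rot: [0.608, 0.794, -0.0, -0.001]
ft_force: [-0.6, 5.7, -6.8]
width: 0.0135
grip_force: 60.0
```

```bash
python3 ring.py 1
```

```text
ee [0.5726 0.2614 0.0299] yaw 105.14827416056518 ring [0.6015 0.1547 0.0299] F [-0.6  5.7 -6.8] T [1.47 0.18 0.04] t 23.425 w 0.013521005221572973
pitch (deg, + small end up) -0.6745469054778553 y 0.0004090998331043343 0.0004315294949342088 handle top at grip, tool z -0.0416036241908091
```

carry_out(
  moves=[
    [0.045,0,0,0,0,0],
    [0,0,0.04,0,0,0],
    [0.008,0.144,0.03,0,0,0.35],
    [-0.016,-0.288,0.03,0,0,-0.7],
    [0.008,0.144,0.03,0,0,0.35],
    [0,0,0.03,0,0,0],
    [0,0,0,0,0,0],
  ],
)

```text
time: 24.35
ee_pos: [0.5729, 0.2633, 0.0244]
eef_rot: [0.608, 0.794, 0.0, 0.0]
ft_force: [0.7, 0.4, -0.7]
width: 0.0131
grip_force: 60.0
```

```bash
python3 ring.py 1
```

```text
ee [0.5729 0.2633 0.0244] yaw 105.17226405026034 ring [0.6018 0.1566 0.0244] F [ 0.7  0.4 -0.7] T [-0.37 -0.18 -0.08] t 24.35 w 0.013135020161956218
pitch (deg, + small end up) -3.39379863458807 y 0.0006620818841931649 0.0009147227068500821 handle top at grip, tool z -0.041536106331241114
```

carry_out(
  moves=[
    [0,0,-0.3,0,0,0],
    [0,0,-0.5,0,0,0],
    [0,0,-0.7,0,0,0],
    [0,0,-0.8,0,0,0],
    [-0.7,0.2,0,0,0,0],
    [-0.7,0.2,0,0,0,0],
    [-0.7,0.2,0,0,0,0],
    [-0.7,0.2,0,0,0,0],
    [-0.7,0.2,0,0,0,0],
    [0,0,0,0,0,0],
    [0,0,0,0,0,0],
  ],
)

```text
time: 25.78
ee_pos: [0.6471, 0.1396, 0.116]
eef_rot: [0.608, 0.794, -0.0, -0.001]
ft_force: [-0.4, 0.7, -3.1]
width: 0.0133
grip_force: 59.9
```

```bash
python3 ring.py 1; python3 -c "
from h import *
c=cam('wrist')
p=np.array([.603,.153,.04]); q=c['R'].T@(p-c['xyz']); u,v=q[0]/q[2]*c['fx']+c['cx'],q[1]/q[2]*c['fy']+c['cy']; print(u,v)
u,v=int(u),int(v); im=c['pixels'][max(0,v-40):v+40,u-50:u+50]; cv2.imwrite('pics/w5.png',cv2.resize(im,None,fx=6,fy=6,interpolation=cv2.INTER_CUBIC)[:,:,::-1]); print(u-50,max(0,v-40))
"
```

```text
ee [0.6471 0.1396 0.116 ] yaw 105.1793850628177 ring [0.6761 0.033  0.1159] F [-0.4  0.7 -3.1] T [ 0.03  0.06 -0.02] t 25.775 w 0.013279390674874943
pitch (deg, + small end up) 3.942173685807697 y 0.0004004565311320605 -1.209583887199575e-05 handle top at grip, tool z -0.041916337999317495
278.5719574508268 177.33649443221012
228 137
```

View pics/w5.png

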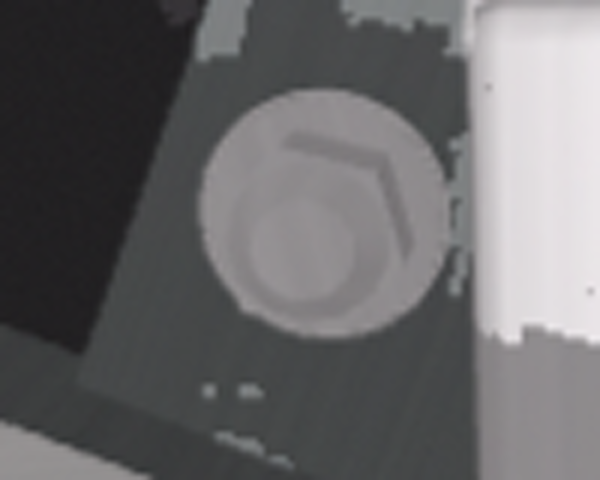

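The shaded hexagon shows two side faces as dark bands. Their shared outer corner is at crop (390,155), with ends near (288,130) and (413,250). The collar centre is about (325,213).

```bash
python3 -c "
from h import *
c=cam('wrist')
f=lambda u,v,z: plane(c,u/6+228,v/6+137,z)[:2]
o=f(324,213,.018); print('collar',o)
for k in [(390,154),(286,130),(414,255)]:
  d=f(*k,.018)-o; print(k,np.linalg.norm(d),np.degrees(np.arctan2(d[1],d[0]))%60)
e=f(390,154,.018)-f(286,130,.018); g=f(414,255,.018)-f(390,154,.018)
for w in (e,g): print('edge dir mod60',np.degrees(np.arctan2(w[1],w[0]))%60,np.linalg.norm(w))
print('cone top', f(302,243,.042))
W=cloud(c); uu=[(302,243),(380,240),(324,100)]
for k in uu: print(np.round(W[int(k[1]/6+137),int(k[0]/6+228)],4))
"
```

```text
collar [0.60318292 0.1532998 ]
(390, 154) 0.015005918367074898 56.43659598017396
(286, 130) 0.014969380432951245 7.5447793893669655
(414, 255) 0.01645923263594806 49.449924927490805
edge dir mod60 2.0884041370240416 0.017429800879233077
edge dir mod60 56.936040491312454 0.01740597572249439
cone top [0.60304092 0.15343376]
[0.6027 0.1541 0.043 ]
[0.6139 0.1558 0.0372]
[0.5988 0.1722 0.0177]
```

The hexagon's flats are at about 29° (mod 60) in the world and its centre is (0.603,0.1535). The ring had been offered about 15° off, so it couldn't drop. The next seat will be at yaw 89°.

```bash
python3 -c "
from h import *
go(.6039,.265,.07,89)"
```

```text
pos [0.6472 0.1403 0.1161] yaw 105.25 ztool [-0.     0.001 -1.   ] t 25.9
 shift(before turn) [ 3.29 -0.22  1.16] turn 2.03  shift(after turn) [ 3.1  -1.14  1.16]
```

carry_out(
  moves=[
    [0.55,-0.04,0,0,0,0],
    [0.55,-0.04,0,0,0,0],
    [0.55,-0.04,0,0,0,0],
    [0.55,-0.04,0,0,0,0],
    [0.55,-0.03,0,0,0,0],
    [0.54,-0.03,0,0,0,0],
    [0,0,0.3,0,0,0.68],
    [0,0,0.3,0,0,0.68],
    [0,0,0.3,0,0,0.67],
    [-0.06,0,0,0,-0.49,0],
    [0,0,0,0,0,0],
    [0,0,0,0,0,0],
  ],
)

```text
time: 27.42
ee_pos: [0.6049, 0.2616, 0.0803]
eef_rot: [0.713, 0.7, -0.024, 0.024]
ft_force: [0.1, -0.3, -3.8]
width: 0.013
grip_force: 59.9
```

```bash
cat > ring.py <<'E'
from h import *
import sys
s=read_state(); Rm=R.from_quat(s['eef_rot']).as_matrix(); p=np.array(s['ee_pos']); g=p-.035*Rm[:,2]
yaw=np.arctan2(Rm[1,0],Rm[0,0]); tilt=np.degrees(np.arcsin(Rm[2,0]))  # + : tool x up
c=cam('wrist'); W=cloud(c); L=(W-p)@Rm; z=[]
for a,b in ((.025,.04),(.06,.075)):
    m=(abs(L[...,1])<.015)&(L[...,0]>a)&(L[...,0]<b)&(L[...,2]>-.07)&(L[...,2]<-.02); z.append(np.median(L[m],0))
rel=np.degrees(np.arctan2(z[0][2]-z[1][2],z[1][0]-z[0][0])); pit=np.radians(rel+tilt)
d=-.1105*np.cos(pit)+.033*np.sin(pit); rz=g[2]-.11*np.sin(pit)-.039
ring=g[:2]+d*np.array([np.cos(yaw),np.sin(yaw)])
print('ee',np.round(p,4),'yaw',round(np.degrees(yaw),2),'tooltilt',round(tilt,2),'pitch world',round(np.degrees(pit),2),'handle y',np.round([z[0][1],z[1][1]],4))
print('RING',np.round(ring,4),'underside z',round(rz,4),'F',np.round(s['ft_force'],1),'T',np.round(s['torque'],2),'t',round(s['time'],1))
E
python3 ring.py
```

```text
ee [0.6049 0.2616 0.0803] yaw 88.92 tooltilt -3.85 pitch world 0.07 handle y [ 0.0003 -0.0001]
RING [0.6028 0.1535] underside z 0.0761 F [ 0.1 -0.3 -3.8] T [ 0.04  0.08 -0.03] t 27.4
```

carry_out(
  moves=[
    [0.017,0,0.25,0,0,0],
    [0.017,0,0.25,0,0,0],
    [0.017,0,0.25,0,0,0],
    [0.007,0,0.1,0,0,0],
    [0.007,0,0.1,0,0,0],
    [0.007,0,0.1,0,0,0],
    [0.007,0,0.1,0,0,0],
    [0.007,0,0.1,0,0,0],
    [0.007,0,0.1,0,0,0],
    [0.007,0,0.1,0,0,0],
    [0,0,0,0,0,0],
  ],
)

```text
time: 28.85
ee_pos: [0.6059, 0.2659, 0.0247]
eef_rot: [0.712, 0.701, -0.021, 0.023]
ft_force: [-2.6, 10.3, 12.5]
width: 0.0131
grip_force: 60.1
```

```bash
python3 ring.py
```

```text
ee [0.6059 0.2659 0.0247] yaw 89.06 tooltilt -3.57 pitch world -9.89 handle y [0.0006 0.0008]
RING [0.6039 0.1536] underside z 0.0395 F [-2.6 10.3 12.5] T [ 1.51  0.8  -0.11] t 28.9
```

carry_out(
  moves=[
    [-0.015,0,-0.25,0,0,0],
    [-0.03,0,-0.45,0,0,0],
    [0.075,0,0,0,0.62,0],
    [0.075,0,0,0,0.62,0],
    [0,0,0,0,0,0],
    [0,0,0,0,0,0],
  ],
)

```text
time: 29.65
ee_pos: [0.6048, 0.2675, 0.0501]
eef_rot: [0.713, 0.699, 0.037, -0.036]
ft_force: [0.4, 0.3, -4.2]
width: 0.0132
grip_force: 60.0
```

```bash
python3 ring.py;  python3 -c "
from h import *
t=cam('top'); im=t['pixels'][172:212,234:282]; cv2.imwrite('pics/t4c.png',cv2.resize(im,None,fx=12,fy=12,interpolation=cv2.INTER_CUBIC)[:,:,::-1])"
```

```text
ee [0.6048 0.2675 0.0501] yaw 88.92 tooltilt 5.92 pitch world 1.53 handle y [0.0008 0.0004]
RING [0.6027 0.1544] underside z 0.043 F [ 0.4  0.3 -4.2] T [-0.26  0.1  -0.01] t 29.6
```

View pics/t4c.png

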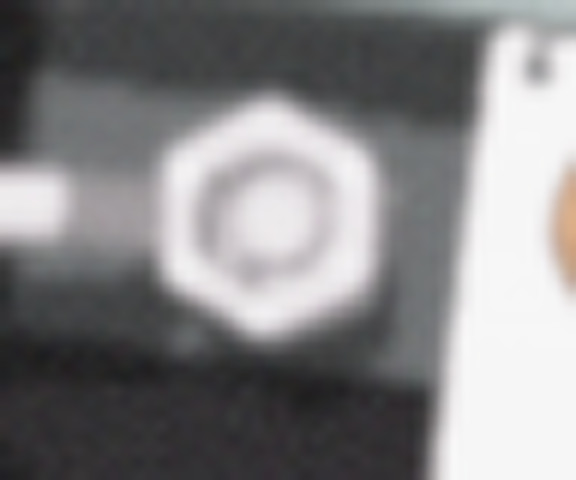

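The ring hexagon is centred at crop (271,217) and the screw cone at (272,213). After correcting for parallax, the screw lies about 2.5 mm further along +y. I'll shift and come down gently.

carry_out(
  moves=[
    [0.045,0.01,0,0,-0.19,0],
    [0,0,0,0,0,0],
    [-0.008,0,0.1,0,0,0],
    [-0.008,0,0.1,0,0,0],
    [-0.008,0,0.1,0,0,0],
    [0,0,0,0,0,0],
  ],
)

```text
time: 30.5
ee_pos: [0.6051, 0.2689, 0.0375]
eef_rot: [0.713, 0.7, 0.028, -0.028]
ft_force: [-1.2, 1.1, -4.0]
width: 0.0132
grip_force: 60.0
```

```bash
python3 ring.py
```

```text
ee [0.6051 0.2689 0.0375] yaw 88.89 tooltilt 4.46 pitch world -0.07 handle y [0.0003 0.0003]
RING [0.6029 0.1557] underside z 0.0336 F [-1.2  1.1 -4. ] T [-0.24  0.04 -0.02] t 30.5
```

carry_out(
  moves=[
    [-0.008,0,0.1,0,0,0],
    [-0.008,0,0.1,0,0,0],
    [-0.008,0,0.1,0,0,0],
    [-0.008,0,0.1,0,0,0],
    [0,0,0,0,0,0],
    [0,0,0,0,0,0],
  ],
)

```text
time: 31.3
ee_pos: [0.6056, 0.2692, 0.0224]
eef_rot: [0.713, 0.7, 0.028, -0.027]
ft_force: [0.0, 0.0, -0.4]
width: 0.0131
grip_force: 60.0
```

```bash
python3 ring.py
```

```text
ee [0.6056 0.2692 0.0224] yaw 88.9 tooltilt 4.49 pitch world -1.29 handle y [0.0008 0.0008]
RING [0.6034 0.1552] underside z 0.0208 F [ 0.   0.  -0.4] T [-0.43  0.14 -0.01] t 31.3
```

Seated, level, forces near zero. First half of the stroke about the vertical, with the tool tilted 4.5°.

carry_out(
  moves=[
    [-0.018,-0.317,0,0.063,0,-0.8],
    [-0.018,-0.317,0,0.063,0,-0.8],
    [-0.018,-0.317,0,0.063,0,-0.8],
    [-0.018,-0.317,0,0.063,0,-0.8],
    [-0.018,-0.317,0,0.063,0,-0.8],
    [-0.018,-0.317,0,0.063,0,-0.8],
    [0,0,0,0,0,0],
  ],
)

```text
time: 32.22
ee_pos: [0.5333, 0.2466, 0.0222]
eef_rot: [0.442, 0.896, 0.018, -0.036]
ft_force: [-5.0, 2.8, 2.7]
width: 0.0131
grip_force: 60.2
```

```bash
python3 ring.py
```

```text
ee [0.5333 0.2466 0.0222] yaw 127.49 tooltilt 4.6 pitch world -1.4 handle y [0.001 0.002]
RING [0.6027 0.1561] underside z 0.0208 F [-5.   2.8  2.7] T [ 0.13  0.88 -0.33] t 32.2
```

carry_out(
  moves=[
    [0.0,-0.317,0,0.063,0,-0.8],
    [-0.01,-0.317,0,0.063,0,-0.8],
    [-0.018,-0.317,0,0.063,0,-0.8],
    [-0.018,-0.317,0,0.063,0,-0.8],
    [-0.018,-0.317,0,0.063,0,-0.8],
    [-0.018,-0.317,0,0.063,0,-0.8],
    [-0.018,-0.317,0,0.063,0,-0.8],
    [-0.009,-0.16,0,0.03,0,-0.4],
    [0,0,0,0,0,0],
    [0,0,0,0,0,0],
  ],
)

```text
time: 33.52
ee_pos: [0.486, 0.1652, 0.0211]
eef_rot: [0.039, 0.998, 0.001, -0.043]
ft_force: [-17.6, -0.4, 10.6]
width: 0.0135
grip_force: 60.2
```

```bash
python3 ring.py; cat > ht.py <<'E'
from h import *
# stopper heights over the block from the top camera, with angle of the screw
t=cam('top'); W=cloud(t); Z=W[:,:,2]; L=np.stack([W[...,0]-F[0],W[...,1]-F[1]],-1)@np.array([[np.cos(YAW),-np.sin(YAW)],[np.sin(YAW),np.cos(YAW)]])
bl=(abs(L[...,0])<.01)&(abs(L[...,1])<.08); z0=np.median(Z[bl]); print('block',round(z0,4))
for n,(x,y,rd) in dict(bA=(.0375,.062,.017),bM=(.0375,0,.017),bB=(.0375,-.062,.017),sA=(-.0375,.062,.012),sM=(-.0375,0,.012),sB=(-.0375,-.062,.012)).items():
    m=(np.hypot(L[...,0]-x,L[...,1]-y)<rd)&(abs(Z-z0)<.04); q=Z[m]; h=np.median(q)-z0 if len(q) else np.nan; print(n,len(q),'out mm',round(1000*h,2),'theta deg',round(np.degrees((h+.0045)/.004),1))
E
python3 ht.py
```

```text
ee [0.486  0.1652 0.0211] yaw 175.53 tooltilt 4.91 pitch world -1.74 handle y [0.0013 0.0028]
RING [0.6001 0.1563] underside z 0.0203 F [-17.6  -0.4  10.6] T [-0.16  3.28 -0.48] t 33.5
block 0.9615
bA 0 out mm nan theta deg nan
bM 0 out mm nan theta deg nan
bB 0 out mm nan theta deg nan
sA 0 out mm nan theta deg nan
sM 0 out mm nan theta deg nan
sB 0 out mm nan theta deg nan
```

carry_out(
  moves=[
    [0.06,0,0,0,0,0],
    [0.04,0,0,0,0,0],
    [-0.018,0.317,0,-0.063,0,0.8],
    [-0.006,0.1,0,-0.02,0,0.25],
    [0,0,0,0,0,0],
    [0,0,0,0,0,0],
  ],
)

```text
time: 34.38
ee_pos: [0.4889, 0.1814, 0.0217]
eef_rot: [0.111, 0.993, 0.004, -0.039]
ft_force: [3.8, -3.7, -1.8]
width: 0.0131
grip_force: 60.0
```

```bash
sed -i "s/^bl=/Z=np.where(t['range_z']>0,Z,9); bl=(Z<1)\&/" ht.py; python3 ring.py; python3 ht.py
```

```text
ee [0.4889 0.1814 0.0217] yaw 167.19 tooltilt 4.44 pitch world -1.73 handle y [0.0014 0.0019]
RING [0.6003 0.156 ] underside z 0.0209 F [ 3.8 -3.7 -1.8] T [-0.84 -1.11 -0.26] t 34.4
block 0.0704
bA 153 out mm 1.74 theta deg 89.4
bM 142 out mm -29.16 theta deg -353.2
bB 156 out mm 1.89 theta deg 91.5
sA 79 out mm 2.1 theta deg 94.5
sM 78 out mm 1.75 theta deg 89.5
sB 72 out mm -28.83 theta deg -348.5
```

carry_out(
  moves=[
    [-0.03,-0.02,0,0,0,0],
    [0,0,0,0,0,0],
    [0.015,0,-0.2,0,0,0],
    [0.023,0,-0.3,0,0,0],
    [0.023,0,-0.3,0,0,0],
    [0,0,0,0,0,0],
    [0,0,0,0,0,0],
  ],
)

```text
time: 35.35
ee_pos: [0.4889, 0.1812, 0.0533]
eef_rot: [0.112, 0.993, 0.004, -0.039]
ft_force: [-0.1, 0.1, -3.5]
width: 0.0134
grip_force: 59.9
```

```bash
python3 ring.py; python3 ht.py
```

```text
ee [0.4889 0.1812 0.0533] yaw 167.18 tooltilt 4.54 pitch world -0.21 handle y [0.0008 0.0013]
RING [0.5995 0.156 ] underside z 0.0496 F [-0.1  0.1 -3.5] T [-0.03 -0.12  0.01] t 35.4
block 0.0703
bA 154 out mm 1.91 theta deg 91.9
bM 141 out mm -28.98 theta deg -350.6
bB 155 out mm 1.69 theta deg 88.7
sA 79 out mm 1.75 theta deg 89.5
sM 77 out mm 2.35 theta deg 98.2
sB 73 out mm -29.03 theta deg -351.4
```

carry_out(
  moves=[
    [-0.018,0.317,0,-0.063,0,0.8],
    [-0.018,0.317,0,-0.063,0,0.8],
    [-0.018,0.317,0,-0.063,0,0.8],
    [-0.018,0.317,0,-0.063,0,0.8],
    [-0.018,0.317,0,-0.063,0,0.8],
    [-0.018,0.317,0,-0.063,0,0.8],
    [-0.018,0.317,0,-0.063,0,0.8],
    [-0.018,0.317,0,-0.063,0,0.8],
    [-0.018,0.317,0,-0.063,0,0.8],
    [-0.018,0.317,0,-0.063,0,0.8],
    [-0.018,0.317,0,-0.063,0,0.8],
    [-0.004,0.139,0,-0.027,0,0.35],
    [0,0,0,0,0,0],
    [0,0,0,0,0,0],
  ],
)

```text
time: 37.2
ee_pos: [0.5922, 0.2688, 0.0526]
eef_rot: [0.683, 0.73, 0.026, -0.029]
ft_force: [-1.1, -0.3, -3.0]
width: 0.013
grip_force: 59.9
```

```bash
python3 ring.py
```

```text
ee [0.5922 0.2688 0.0526] yaw 93.79 tooltilt 4.49 pitch world -0.28 handle y [0.0009 0.0014]
RING [0.5997 0.1556] underside z 0.049 F [-1.1 -0.3 -3. ] T [-0.22 -0.02 -0.02] t 37.2
```

carry_out(
  moves=[
    [0,0.045,0,0,0,0],
    [-0.008,0,0.1,0,0,0],
    [-0.008,0,0.1,0,0,0],
    [-0.008,0,0.1,0,0,0],
    [-0.008,0,0.1,0,0,0],
    [0,0,0,0,0,0],
  ],
)

```text
time: 38.0
ee_pos: [0.5944, 0.2687, 0.0365]
eef_rot: [0.683, 0.729, 0.027, -0.029]
ft_force: [0.5, 0.6, -3.4]
width: 0.0134
grip_force: 60.0
```

```bash
python3 ring.py
```

```text
ee [0.5944 0.2687 0.0365] yaw 93.72 tooltilt 4.48 pitch world -0.81 handle y [0.0008 0.0008]
RING [0.6018 0.1552] underside z 0.034 F [ 0.5  0.6 -3.4] T [-0.29 -0.15  0.11] t 38.0
```

carry_out(
  moves=[
    [-0.008,0,0.1,0,0,0],
    [-0.008,0,0.1,0,0,0],
    [-0.008,0,0.1,0,0,0],
    [-0.006,0,0.08,0,0,0],
    [0,0,0,0,0,0],
    [0,0,0,0,0,0],
  ],
)

```text
time: 38.8
ee_pos: [0.5947, 0.2689, 0.0219]
eef_rot: [0.683, 0.729, 0.027, -0.029]
ft_force: [-0.1, -0.1, -1.1]
width: 0.0134
grip_force: 59.9
```

```bash
python3 ring.py
```

```text
ee [0.5947 0.2689 0.0219] yaw 93.72 tooltilt 4.51 pitch world -1.37 handle y [0.0008 0.0008]
RING [0.602  0.1552] underside z 0.0205 F [-0.1 -0.1 -1.1] T [-0.37 -0.08  0.09] t 38.8
```

carry_out(
  moves=[
    [-0.016,-0.317,0,0.063,0,-0.8],
    [-0.016,-0.317,0,0.063,0,-0.8],
    [-0.014,-0.317,0,0.063,0,-0.8],
    [-0.012,-0.317,0,0.063,0,-0.8],
    [-0.01,-0.317,0,0.063,0,-0.8],
    [-0.01,-0.317,0,0.063,0,-0.8],
    [-0.01,-0.317,0,0.063,0,-0.8],
    [-0.01,-0.317,0,0.063,0,-0.8],
    [-0.01,-0.317,0,0.063,0,-0.8],
    [-0.01,-0.317,0,0.063,0,-0.8],
    [-0.01,-0.317,0,0.063,0,-0.8],
    [-0.01,-0.317,0,0.063,0,-0.8],
    [-0.01,-0.24,0,0.047,0,-0.6],
    [0,0,0,0,0,0],
    [0,0,0,0,0,0],
  ],
)

```text
time: 40.72
ee_pos: [0.4861, 0.1655, 0.0213]
eef_rot: [0.04, 0.998, 0.001, -0.04]
ft_force: [-4.7, -3.6, 2.4]
width: 0.0134
grip_force: 60.3
```

```bash
python3 ring.py; python3 ht.py
```

```text
ee [0.4861 0.1655 0.0213] yaw 175.42 tooltilt 4.58 pitch world -1.77 handle y [0.0013 0.0028]
RING [0.6    0.1564] underside z 0.0206 F [-4.7 -3.6  2.4] T [-0.81  0.7  -0.49] t 40.7
block 0.0702
bA 157 out mm 5.85 theta deg 148.3
bM 143 out mm -29.17 theta deg -353.4
bB 158 out mm 5.83 theta deg 147.9
sA 52 out mm 5.72 theta deg 146.3
sM 79 out mm 5.86 theta deg 148.4
sB 73 out mm -27.87 theta deg -334.8
```

carry_out(
  moves=[
    [0.02,0,0,0,0,0],
    [-0.018,0.317,0,-0.063,0,0.8],
    [-0.006,0.1,0,-0.02,0,0.25],
    [0,0,0,0,0,0],
    [0.015,0,-0.2,0,0,0],
    [0.023,0,-0.3,0,0,0],
    [0.023,0,-0.3,0,0,0],
    [0,0,0,0,0,0],
    [0,0,0,0,0,0],
  ],
)

```text
time: 41.95
ee_pos: [0.4881, 0.1833, 0.0529]
eef_rot: [0.111, 0.993, 0.004, -0.039]
ft_force: [-0.7, -0.1, -4.2]
width: 0.0133
grip_force: 59.9
```

```bash
python3 ring.py; python3 ht.py
```

```text
ee [0.4881 0.1833 0.0529] yaw 167.22 tooltilt 4.55 pitch world -0.55 handle y [0.0008 0.0009]
RING [0.5989 0.1581] underside z 0.0498 F [-0.7 -0.1 -4.2] T [-0.06 -0.12  0.01] t 42.0
block 0.0703
bA 153 out mm 6.05 theta deg 151.2
bM 143 out mm -29.33 theta deg -355.7
bB 158 out mm 6.0 theta deg 150.4
sA 79 out mm 6.71 theta deg 160.6
sM 78 out mm 6.15 theta deg 152.6
sB 72 out mm -28.3 theta deg -340.9
```

carry_out(
  moves=[
    [-0.018,0.317,0,-0.063,0,0.8],
    [-0.018,0.317,0,-0.063,0,0.8],
    [-0.018,0.317,0,-0.063,0,0.8],
    [-0.018,0.317,0,-0.063,0,0.8],
    [-0.018,0.317,0,-0.063,0,0.8],
    [-0.018,0.317,0,-0.063,0,0.8],
    [-0.018,0.317,0,-0.063,0,0.8],
    [-0.018,0.317,0,-0.063,0,0.8],
    [-0.018,0.317,0,-0.063,0,0.8],
    [-0.018,0.317,0,-0.063,0,0.8],
    [-0.018,0.317,0,-0.063,0,0.8],
    [-0.004,0.139,0,-0.027,0,0.35],
    [-0.077,0.068,0,0,0,0],
    [0,0,0,0,0,0],
    [0,0,0,0,0,0],
  ],
)

```text
time: 43.92
ee_pos: [0.5946, 0.2678, 0.0523]
eef_rot: [0.683, 0.729, 0.027, -0.029]
ft_force: [0.3, 0.6, -2.7]
width: 0.0129
grip_force: 59.9
```

```bash
python3 ring.py
```

```text
ee [0.5946 0.2678 0.0523] yaw 93.76 tooltilt 4.5 pitch world -0.64 handle y [0.0008 0.0009]
RING [0.6021 0.1545] underside z 0.0494 F [ 0.3  0.6 -2.7] T [-0.21  0.06 -0.01] t 43.9
```

carry_out(
  moves=[
    [0.018,0,0,0,0,0],
    [-0.008,0,0.1,0,0,0],
    [-0.008,0,0.1,0,0,0],
    [-0.008,0,0.1,0,0,0],
    [-0.008,0,0.1,0,0,0],
    [-0.008,0,0.1,0,0,0],
    [-0.008,0,0.1,0,0,0],
    [-0.008,0,0.1,0,0,0],
    [-0.006,0,0.07,0,0,0],
    [0,0,0,0,0,0],
    [0,0,0,0,0,0],
  ],
)

```text
time: 45.35
ee_pos: [0.595, 0.2688, 0.0219]
eef_rot: [0.683, 0.729, 0.027, -0.029]
ft_force: [0.1, 0.2, -1.6]
width: 0.0133
grip_force: 59.9
```

```bash
python3 ring.py
```

```text
ee [0.595  0.2688 0.0219] yaw 93.73 tooltilt 4.52 pitch world -1.53 handle y [0.0006 0.0008]
RING [0.6024 0.1549] underside z 0.0208 F [ 0.1  0.2 -1.6] T [-0.24  0.04  0.02] t 45.4
```

Seated again. Repeating the stroke.

carry_out(
  moves=[
    [-0.016,-0.317,0,0.063,0,-0.8],
    [-0.016,-0.317,0,0.063,0,-0.8],
    [-0.014,-0.317,0,0.063,0,-0.8],
    [-0.012,-0.317,0,0.063,0,-0.8],
    [-0.01,-0.317,0,0.063,0,-0.8],
    [-0.01,-0.317,0,0.063,0,-0.8],
    [-0.01,-0.317,0,0.063,0,-0.8],
    [-0.01,-0.317,0,0.063,0,-0.8],
    [-0.01,-0.317,0,0.063,0,-0.8],
    [-0.01,-0.317,0,0.063,0,-0.8],
    [-0.01,-0.317,0,0.063,0,-0.8],
    [-0.01,-0.317,0,0.063,0,-0.8],
    [-0.01,-0.24,0,0.047,0,-0.6],
    [0,0,0,0,0,0],
    [0.02,0,0,0,0,0],
    [-0.018,0.317,0,-0.063,0,0.8],
    [-0.006,0.1,0,-0.02,0,0.25],
    [0,0,0,0,0,0],
  ],
)

```text
time: 47.65
ee_pos: [0.4891, 0.182, 0.0211]
eef_rot: [0.111, 0.993, 0.004, -0.039]
ft_force: [0.6, -3.7, 0.6]
width: 0.0132
grip_force: 60.2
```

```bash
python3 ring.py; python3 ht.py
```

```text
ee [0.4891 0.182  0.0211] yaw 167.2 tooltilt 4.49 pitch world -1.82 handle y [0.0014 0.0024]
RING [0.6005 0.1567] underside z 0.0205 F [ 0.6 -3.7  0.6] T [-0.94 -0.3  -0.34] t 47.6
block 0.0702
bA 156 out mm 10.48 theta deg 214.5
bM 143 out mm -28.35 theta deg -341.6
bB 158 out mm 10.65 theta deg 217.0
sA 78 out mm 10.2 theta deg 210.5
sM 79 out mm 10.53 theta deg 215.2
sB 72 out mm -26.98 theta deg -322.0
```

carry_out(
  moves=[
    [0.015,0,-0.2,0,0,0],
    [0.023,0,-0.3,0,0,0],
    [0.023,0,-0.3,0,0,0],
    [0,0,0,0,0,0],
    [-0.018,0.317,0,-0.063,0,0.8],
    [-0.018,0.317,0,-0.063,0,0.8],
    [-0.018,0.317,0,-0.063,0,0.8],
    [-0.018,0.317,0,-0.063,0,0.8],
    [-0.018,0.317,0,-0.063,0,0.8],
    [-0.018,0.317,0,-0.063,0,0.8],
    [-0.018,0.317,0,-0.063,0,0.8],
    [-0.018,0.317,0,-0.063,0,0.8],
    [-0.018,0.317,0,-0.063,0,0.8],
    [-0.018,0.317,0,-0.063,0,0.8],
    [-0.018,0.317,0,-0.063,0,0.8],
    [-0.004,0.139,0,-0.027,0,0.35],
    [-0.059,0.068,0,0,0,0],
    [0,0,0,0,0,0],
    [0,0,0,0,0,0],
  ],
)

```text
time: 50.12
ee_pos: [0.5948, 0.2683, 0.0522]
eef_rot: [0.683, 0.729, 0.027, -0.029]
ft_force: [0.5, 0.2, -4.3]
width: 0.013
grip_force: 59.9
```

```bash
python3 ring.py
```

```text
ee [0.5948 0.2683 0.0522] yaw 93.76 tooltilt 4.51 pitch world -0.67 handle y [0.0009 0.0009]
RING [0.6023 0.1549] underside z 0.0494 F [ 0.5  0.2 -4.3] T [-0.21 -0.    0.05] t 50.1
```

carry_out(
  moves=[
    [-0.008,0,0.1,0,0,0],
    [-0.008,0,0.1,0,0,0],
    [-0.008,0,0.1,0,0,0],
    [-0.008,0,0.1,0,0,0],
    [-0.008,0,0.1,0,0,0],
    [-0.008,0,0.1,0,0,0],
    [-0.008,0,0.1,0,0,0],
    [-0.006,0,0.07,0,0,0],
    [0,0,0,0,0,0],
    [0,0,0,0,0,0],
  ],
)

```text
time: 51.42
ee_pos: [0.5954, 0.2683, 0.0218]
eef_rot: [0.683, 0.729, 0.027, -0.029]
ft_force: [-0.4, 1.1, -0.8]
width: 0.013
grip_force: 59.9
```

```bash
python3 ring.py
```

```text
ee [0.5954 0.2683 0.0218] yaw 93.72 tooltilt 4.52 pitch world -1.5 handle y [0.0006 0.0008]
RING [0.6027 0.1545] underside z 0.0206 F [-0.4  1.1 -0.8] T [-0.16  0.    0.04] t 51.4
```

carry_out(
  moves=[
    [-0.016,-0.317,0,0.063,0,-0.8],
    [-0.016,-0.317,0,0.063,0,-0.8],
    [-0.014,-0.317,0,0.063,0,-0.8],
    [-0.012,-0.317,0,0.063,0,-0.8],
    [-0.01,-0.317,0,0.063,0,-0.8],
    [-0.01,-0.317,0,0.063,0,-0.8],
    [-0.01,-0.317,0,0.063,0,-0.8],
    [-0.01,-0.317,0,0.063,0,-0.8],
    [-0.01,-0.317,0,0.063,0,-0.8],
    [-0.01,-0.317,0,0.063,0,-0.8],
    [-0.01,-0.317,0,0.063,0,-0.8],
    [-0.01,-0.317,0,0.063,0,-0.8],
    [-0.01,-0.24,0,0.047,0,-0.6],
    [0,0,0,0,0,0],
    [0.02,0,0,0,0,0],
    [-0.018,0.317,0,-0.063,0,0.8],
    [-0.006,0.1,0,-0.02,0,0.25],
    [0,0,0,0,0,0],
  ],
)

```text
time: 53.72
ee_pos: [0.4892, 0.1817, 0.021]
eef_rot: [0.111, 0.993, 0.004, -0.039]
ft_force: [-2.8, -1.9, 0.1]
width: 0.0133
grip_force: 60.2
```

```bash
python3 ring.py; python3 ht.py
```

```text
ee [0.4892 0.1817 0.021 ] yaw 167.19 tooltilt 4.52 pitch world -2.13 handle y [0.0014 0.0023]
RING [0.6008 0.1564] underside z 0.021 F [-2.8 -1.9  0.1] T [-0.7   0.1  -0.36] t 53.7
block 0.0704
bA 159 out mm 14.33 theta deg 269.7
bM 142 out mm -28.9 theta deg -349.5
bB 159 out mm 14.57 theta deg 273.1
sA 80 out mm 14.45 theta deg 271.4
sM 81 out mm 14.27 theta deg 268.8
sB 74 out mm -27.9 theta deg -335.2
```

The stoppers now stand 14.4 mm out, about half. Next, lift the spanner off and take it back to the mat.

carry_out(
  moves=[
    [0.015,0,-0.2,0,0,0],
    [0.023,0,-0.3,0,0,0],
    [0.03,0,-0.4,0,0,0],
    [0.03,0,-0.4,0,0,0],
    [0,0,0,-0.063,0,0.8],
    [0,0,0,-0.063,0,0.8],
    [0,0,0,-0.063,0,0.8],
    [0,0,0,-0.063,0,0.8],
    [0.5,0,0,-0.063,0,0.8],
    [0.5,0,0,-0.063,0,0.8],
    [0.5,0,0,-0.063,0,0.8],
    [0.5,0,0,-0.063,0,0.8],
    [0.5,0,0,-0.063,0,0.8],
    [0.5,0,0,-0.063,0,0.8],
    [0,0,0,-0.05,0,0.65],
    [0,0,0,0,0,0],
    [0,0,0,0,0,0],
  ],
)

```text
time: 55.95
ee_pos: [0.4215, 0.2779, 0.083]
eef_rot: [0.657, 0.753, 0.026, -0.03]
ft_force: [1.1, 0.3, -4.1]
width: 0.013
grip_force: 59.8
```

```bash
python3 ring.py; python3 -c "
from h import *
s=read_state(); z=R.from_quat(s['eef_rot']).as_matrix()[:,2]; g=np.array([.45,.326,.05])+.035*z
go(*g,98); print(g)"
```

```text
ee [0.4215 0.2779 0.083 ] yaw 97.85 tooltilt 4.53 pitch world -1.69 handle y [0.0004 0.0004]
RING [0.437  0.1648] underside z 0.0822 F [ 1.1  0.3 -4.1] T [-0.21  0.03  0.01] t 56.0
pos [0.4215 0.2778 0.0829] yaw 97.81 ztool [-0.011  0.078 -0.997] t 56.0
 shift(before turn) [1.03 0.87 1.78] turn -0.02  shift(after turn) [1.03 0.87 1.78]
[0.44962043 0.32873229 0.01510888]
```

carry_out(
  moves=[
    [0.026,0,0,0,0.21,0],
    [0.4,0.3,0.03,0,0,0],
    [0.4,0.3,0.03,0,0,0],
    [0.36,0.27,0.03,0,0,0],
    [-0.05,0,0.5,0,0,0],
    [-0.05,0,0.5,0,0,0],
    [-0.04,0,0.4,0,0,0],
    [-0.02,0,0.2,0,0,0],
    [0,0,0,0,0,0],
    [0,0,0,0,0,0],
  ],
)

```text
time: 57.25
ee_pos: [0.4498, 0.3306, 0.0205]
eef_rot: [0.657, 0.752, 0.036, -0.041]
ft_force: [0.7, -0.2, -3.6]
width: 0.0134
grip_force: 59.8
```

```bash
python3 ring.py
```

```text
ee [0.4498 0.3306 0.0205] yaw 97.73 tooltilt 6.23 pitch world 0.06 handle y [ 0.0003 -0.0001]
RING [0.4652 0.2173] underside z 0.0162 F [ 0.7 -0.2 -3.6] T [-0.23  0.04  0.01] t 57.2
```

carry_out(
  moves=[
    [-0.01,0,0.1,0,0,0],
    [-0.01,0,0.1,0,0,0],
    [-0.013,0,0.13,0,0,0],
    [0,0,0,0,0,0],
    [0,0,0,0,0,0],
  ],
)

```text
time: 57.92
ee_pos: [0.4503, 0.3307, 0.0085]
eef_rot: [0.657, 0.752, 0.036, -0.041]
ft_force: [-5.8, -5.3, 18.0]
width: 0.0133
grip_force: 60.0
```

carry_out(
  moves=[
    [0,0,0,0,0,0],
    [0,0,0,0,0,0],
    [0,0,0,0,0,0],
    [0,0,0,0,0,0],
    [0.05,0,-0.5,0,0,0],
    [0.1,0,-0.9,0,0,0],
    [0.1,0,-0.9,0,0,0],
    [0,0,-0.9,0,-0.78,0],
    [0,0,0,0,0,0],
    [0,0,0,0,0,0],
  ],
  fingers=60,
)

```text
time: 59.18
ee_pos: [0.4495, 0.3264, 0.1341]
eef_rot: [0.658, 0.753, -0.001, -0.0]
ft_force: [0.3, 0.4, -0.4]
width: 0.0598
grip_force: 0.0
```

```bash
python3 - <<'E'
from h import *
s=read_state(); Rm=R.from_quat(s['eef_rot']).as_matrix(); print(np.round(s['ee_pos'],4),'yaw',np.degrees(np.arctan2(Rm[1,0],Rm[0,0])),'z',np.round(Rm[:,2],3))
c=cam('wrist'); W=cloud(c); m=(W[...,2]>.04)&(W[...,2]<.06)&(np.hypot(W[...,0]-.45,W[...,1]-.326)<.1)
P=W[m]; print('handle',m.sum(),cv2.minAreaRect(P[:,:2].astype(np.float32)), 'ends z',P[P[:,1]>.37][:,2].mean(),P[P[:,1]<.29][:,2].mean())
for y in (.29,.36): print(np.median(P[abs(P[:,1]-y)<.01],0))
# lids: stoppers positions from top view
t=cam('top'); hsv=cv2.cvtColor(t['pixels'],cv2.COLOR_RGB2HSV).astype(int); br=((hsv[:,:,0]<20)&(hsv[:,:,1]>90)&(hsv[:,:,2]>70)).astype(np.uint8)
n,l,st,ce=cv2.connectedComponentsWithStats(br); Wt=cloud(t)
for i in range(1,n):
    if st[i,4]>40: print(np.round(ce[i],1),st[i,4],'z',np.round(np.median(Wt[l==i][:,2]),4),np.round(plane(t,*ce[i],.0845),4))
for n,(x,y) in dict(bA=(.0375,.062),bB=(.0375,-.062),sA=(-.0375,.062),sM=(-.0375,0)).items(): print(n,np.round(fx(x,y),4))
E
```

```text
[0.4495 0.3264 0.1341] yaw 97.75034692921699 z [-0.001 -0.001 -1.   ]
handle 2031 ((0.4511757791042328, 0.3270837664604187), (0.014009269885718822, 0.14803273975849152), 8.045670509338379) ends z 0.04838054552031053 0.04933925228357885
[0.45633858 0.29023239 0.04950586]
[0.44652962 0.36030576 0.04941574]
[420.1 148.2] 751 z 0.0947 [ 0.6993 -0.2457  0.0845]
[484.5 181.6] 727 z 0.0065 [ 0.6191 -0.3971  0.0845]
[288.6 190.6] 207 z 0.085 [0.5986 0.0684 0.0845]
[339.4 197.3] 206 z 0.0849 [ 0.5824 -0.0529  0.0845]
[284.5 221.5] 118 z 0.085 [0.5249 0.078  0.0845]
[309.9 224.7] 115 z 0.0852 [0.5172 0.0173 0.0845]
bA [0.5993 0.0696]
bB [ 0.5831 -0.0534]
sA [0.5249 0.0794]
sM [0.5168 0.0179]
```

carry_out(
  moves=[
    [0,0,0,0,0,0.94],
    [0,0,0,0,0,0.94],
    [0,0,0,0,0,0.94],
    [0,0,0,0,0,0.94],
    [0,0,0,0,0,0.94],
    [0,0,0,0,0,0.94],
    [0,0,0,0,0,0.94],
    [0,0,0,0,0,0.94],
    [0,0,0,0,0,0.94],
    [0,0,0,0,0,0.94],
    [0,0,0,0,0,0.94],
    [0,0,0,0,0,0.94],
    [0,0,0,0,0,0.94],
    [0,0,0,0,0,0.94],
    [0.75,0.95,0,0,0,0],
    [0.75,0.95,0,0,0,0],
    [0.75,0.95,0,0,0,0],
    [0.75,0.95,0,0,0,0],
    [0.75,0.95,0,0,0,0],
    [0.75,0.95,0,0,0,0],
  ],
  fingers=60,
)

```text
time: 61.78
ee_pos: [0.5985, 0.0748, 0.1341]
eef_rot: [0.998, -0.066, -0.001, 0.0]
ft_force: [0.8, -0.0, 0.0]
width: 0.0601
grip_force: 0.0
```

```bash
python3 -c "
from h import *
go(.5985,.0705,.057,-7.5); print(read_state()['joint_positions'])"
```

```text
pos [0.5985 0.0748 0.1341] yaw -7.59 ztool [-0.001 -0.001 -1.   ] t 61.8
 shift(before turn) [0.02 0.1  1.93] turn -0.01  shift(after turn) [0.02 0.1  1.93]
[-0.56204653  0.35096864  0.44939126  1.63694545 -0.1607352   1.19213366
 -1.78003487]
```

carry_out(
  moves=[
    [0.02,0.06,0.5,0,0,0],
    [0,0,0.6,0,0,0],
    [0,0,0.5,0,0,0],
    [0,0,0.3,0,0,0],
    [0,0,0,0,0,0],
    [0,0,0,0,0,0],
  ],
)

```text
time: 62.52
ee_pos: [0.5994, 0.0745, 0.0598]
eef_rot: [0.998, -0.066, 0.0, 0.0]
ft_force: [-0.2, -0.1, -0.1]
width: 0.0599
grip_force: 0.0
```

carry_out(
  moves=[
    [0,0,0,0,0,0],
    [0,0,0,0,0,0],
    [0,0,0,0,0,0],
    [0,0,0,0,0,0],
    [0,0,0,0,0,0],
  ],
  fingers=0,
  force=20,
)

```text
time: 63.15
ee_pos: [0.599, 0.0706, 0.0597]
eef_rot: [0.998, -0.067, 0.0, 0.002]
ft_force: [-1.2, -9.6, 4.2]
width: 0.0433
grip_force: 20.0
```

carry_out(
  moves=[
    [0,0.06,0,0,0,0],
    [0,0,-0.2,0,0,0],
    [0,0,-0.5,0,0,0],
    [0,0,-0.6,0,0,0],
    [0,0,-0.6,0,0,0],
    [0,0,0,0,0,-0.92],
    [0,0,0,0,0,-0.92],
    [0,0,0,0,0,-0.92],
    [0,0,0,0,0,-0.92],
    [0,0,0,0,0,-0.92],
    [0,0,0,0,0,-0.92],
    [0,0,0,0,0,-0.92],
    [0,0,0,0,0,-0.9],
    [-0.95,0.41,0,0,0,0],
    [-0.95,0.41,0,0,0,0],
    [-0.95,0.41,0,0,0,0],
    [-0.95,0.41,0,0,0,0],
    [-0.95,0.41,0,0,0,0],
    [0,0,0,0,0,0],
  ],
)

```text
time: 65.53
ee_pos: [0.5429, -0.1304, 0.1369]
eef_rot: [0.903, 0.43, 0.0, 0.001]
ft_force: [0.2, 0.7, -0.5]
width: 0.0436
grip_force: 20.0
```

```bash
python3 -c "
from h import *
go(.490,-.3295,.0365,51.1); print(read_state()['width'])"; python3 ht.py
```

```text
pos [ 0.5429 -0.1304  0.1369] yaw 50.9 ztool [ 0.002 -0.001 -1.   ] t 65.5
 shift(before turn) [-4.7   2.11  2.51] turn -0.03  shift(after turn) [-4.7   2.09  2.51]
0.04358071966692421
block 0.0704
bA 140 out mm -28.4 theta deg -342.3
bM 143 out mm -28.75 theta deg -347.4
bB 155 out mm 14.62 theta deg 273.9
sA 79 out mm 14.52 theta deg 272.5
sM 79 out mm 14.4 theta deg 270.7
sB 74 out mm -27.48 theta deg -329.1
```

carry_out(
  moves=[
    [-0.94,0.42,0,0,0,0],
    [-0.94,0.42,0,0,0,0],
    [-0.94,0.42,0,0,0,0],
    [-0.94,0.42,0,0,0,0],
    [-0.94,0.42,0.5,0,0,0],
    [0,0,0.5,0,0,-0.03],
    [0,0,0,0,0,0],
    [0,0,0,0,0,0],
  ],
)

```text
time: 66.58
ee_pos: [0.4923, -0.3253, 0.0964]
eef_rot: [0.901, 0.435, 0.0, 0.001]
ft_force: [0.7, 0.2, -0.5]
width: 0.043
grip_force: 20.0
```

```bash
cat > sh.py <<'E'
from h import *
s=read_state(); c=cam('wrist'); W=cloud(c); S0=np.array([.4482,-.3347]); a=np.radians(-38.9); ex=np.array([np.cos(a),np.sin(a)]); ey=np.array([-ex[1],ex[0]])
X=(W[...,:2]-S0)@ex; Y=(W[...,:2]-S0)@ey; hsv=cv2.cvtColor(c['pixels'],cv2.COLOR_RGB2HSV)
m=(abs(X)<.075)&(abs(Y)<.125)&(W[...,2]<.045)&(W[...,2]>.02)
st=m&(hsv[...,1]<60)&(hsv[...,2]>90)
h,e=np.histogram(X[st],np.arange(-.076,.077,.002)); print('strip x hist',[(round(x+.001,3),int(n)) for x,n in zip(e,h) if n>30])
b=m&(W[...,2]>.026)&(W[...,2]<.034); print('board z',np.median(W[b][:,2]),'strip z',np.median(W[st][:,2]))
g=np.array(s['ee_pos'])[:2]-S0; print('ee in shelf frame',np.round([g@ex,g@ey],4))
print('shelf Y extent seen',np.percentile(Y[b],[0.5,99.5]))
E
python3 sh.py; python3 -c "
from h import *
go(.490,-.3295,.0365,51.1)"
```

```text
strip x hist [(np.float64(-0.065), 50), (np.float64(-0.063), 310), (np.float64(-0.061), 315), (np.float64(-0.059), 577), (np.float64(-0.057), 34), (np.float64(-0.011), 165), (np.float64(-0.009), 335), (np.float64(-0.007), 349), (np.float64(-0.005), 333), (np.float64(-0.003), 359), (np.float64(-0.001), 345), (np.float64(0.001), 388), (np.float64(0.061), 261), (np.float64(0.063), 339), (np.float64(0.065), 341), (np.float64(0.067), 277)]
board z 0.030754573592412557 strip z 0.036597845666107603
ee in shelf frame [0.0284 0.035 ]
shelf Y extent seen [-0.0873302   0.12016216]
pos [ 0.4923 -0.3256  0.0966] yaw 51.53 ztool [ 0.002 -0.001 -1.   ] t 66.6
 shift(before turn) [-0.11  0.01  1.5 ] turn 0.05  shift(after turn) [-0.11  0.01  1.5 ]
```

carry_out(
  moves=[
    [-0.11,0.05,0.4,0,0,0],
    [0,0,0.5,0,0,0],
    [0,0,0.3,0,0,0],
    [0,0,0.15,0,0,0],
    [0,0,0.1,0,0,0],
    [0,0,0.05,0,0,0],
    [0,0,0,0,0,0],
  ],
)

```text
time: 67.5
ee_pos: [0.4898, -0.3314, 0.0356]
eef_rot: [0.901, 0.434, -0.0, 0.001]
ft_force: [0.7, -0.7, -1.2]
width: 0.043
grip_force: 20.0
```

carry_out(
  moves=[
    [0,0,0,0,0,0],
    [0,0,0,0,0,0],
    [0,0,-0.2,0,0,0],
    [0,0,-0.8,0,0,0],
    [0,0,-0.8,0,0,0],
    [0,0,-0.7,0,0,0],
  ],
  fingers=56,
)

```text
time: 68.25
ee_pos: [0.4898, -0.3314, 0.1374]
eef_rot: [0.901, 0.434, 0.0, 0.001]
ft_force: [0.5, 0.8, 0.0]
width: 0.0561
grip_force: 0.0
```

```bash
cat > chk.py <<'E'
from h import *
# cork tops on shelf, seen from the top
t=cam('top'); W=cloud(t); S0=np.array([.4482,-.3347]); a=np.radians(-38.9); ex=np.array([np.cos(a),np.sin(a)]); ey=np.array([-ex[1],ex[0]])
X=(W[...,:2]-S0)@ex; Y=(W[...,:2]-S0)@ey; m=((abs(X)<.08)&(abs(Y)<.13)&(W[...,2]>.05)&(W[...,2]<.07)).astype(np.uint8)
n,l,st,ce=cv2.connectedComponentsWithStats(m)
for i in range(1,n):
    if st[i,4]>40:
        p=plane(t,*ce[i],.06)[:2]-S0; zz=W[l==i][:,2]; print('top at shelf frame',np.round([p@ex,p@ey],4),'area',st[i,4],'z',np.round(np.median(zz),4),'spread',np.round(zz.std(),4))
E
python3 chk.py; python3 -c "
from h import *
go(.583,-.052,.097,-7.5)"
```

```text
top at shelf frame [0.0286 0.0317] area 271 z 0.0594 spread 0.0023
pos [ 0.4913 -0.3325  0.1411] yaw 51.39 ztool [ 0.005 -0.003 -1.   ] t 68.3
 shift(before turn) [ 6.91 -2.59  1.09] turn 7.36  shift(after turn) [ 1.35 -7.26  1.09]
```

carry_out(
  moves=[
    [0.86,-0.325,0,0,0,0],
    [0.86,-0.325,0,0,0,0],
    [0.86,-0.325,0,0,0,0],
    [0.86,-0.325,0,0,0,0],
    [0.86,-0.325,0,0,0,0],
    [0.86,-0.325,0,0,0,0],
    [0.86,-0.325,0,0,0,0],
    [0.86,-0.325,0,0,0,0],
    [0,0,0,0,0,0.92],
    [0,0,0,0,0,0.92],
    [0,0,0,0,0,0.92],
    [0,0,0,0,0,0.92],
    [0,0,0,0,0,0.92],
    [0,0,0,0,0,0.92],
    [0,0,0,0,0,0.92],
    [0,0,0,0,0,0.92],
    [0,0,0.5,0,0,0],
    [0,0,0,0,0,0],
    [0,0,0,0,0,0],
  ],
  fingers=60,
)

```text
time: 70.68
ee_pos: [0.5803, -0.0513, 0.1159]
eef_rot: [0.998, -0.065, 0.0, 0.0]
ft_force: [0.3, 0.1, 0.9]
width: 0.0599
grip_force: 0.0
```

```bash
python3 -c "
from h import *
go(.583,-.0525,.059,-7.5)"
```

```text
pos [ 0.5803 -0.0513  0.1159] yaw -7.46 ztool [ 0.001 -0.001 -1.   ] t 70.7
 shift(before turn) [0.07 0.02 1.42] turn 0.0  shift(after turn) [0.07 0.02 1.42]
```

carry_out(
  moves=[
    [0.07,0.02,0.5,0,0,0],
    [0,0,0.5,0,0,0],
    [0,0,0.3,0,0,0],
    [0,0,0.1,0,0,0],
    [0,0,0,0,0,0],
    [0,0,0,0,0,0],
  ],
)

```text
time: 71.42
ee_pos: [0.5832, -0.0525, 0.0598]
eef_rot: [0.998, -0.065, 0.0, 0.0]
ft_force: [-0.3, -0.9, -0.2]
width: 0.0601
grip_force: 0.0
```

carry_out(
  moves=[
    [0,0,0,0,0,0],
    [0,0,0,0,0,0],
    [0,0,0,0,0,0],
    [0,0,0,0,0,0],
    [0,0,0,0,0,0],
  ],
  fingers=0,
  force=20,
)

```text
time: 72.05
ee_pos: [0.5828, -0.0525, 0.0594]
eef_rot: [0.998, -0.065, 0.0, 0.0]
ft_force: [-0.8, -0.1, 3.1]
width: 0.0431
grip_force: 20.0
```

carry_out(
  moves=[
    [0,0,-0.2,0,0,0],
    [0,0,-0.5,0,0,0],
    [0,0,-0.6,0,0,0],
    [0,0,-0.6,0,0,0],
    [0,0,0,0,0,-0.92],
    [0,0,0,0,0,-0.92],
    [0,0,0,0,0,-0.92],
    [0,0,0,0,0,-0.92],
    [0,0,0,0,0,-0.92],
    [0,0,0,0,0,-0.92],
    [0,0,0,0,0,-0.92],
    [0,0,0,0,0,-0.88],
    [-0.93,0.29,0,0,0,0],
    [-0.93,0.29,0,0,0,0],
    [-0.93,0.29,0,0,0,0],
    [-0.93,0.29,0,0,0,0],
    [-0.93,0.29,0,0,0,0],
    [-0.93,0.29,0,0,0,0],
    [-0.93,0.29,0,0,0,0],
    [-0.93,0.29,0,0,0,0],
  ],
)

```text
time: 74.55
ee_pos: [0.4675, -0.3432, 0.1358]
eef_rot: [0.902, 0.431, -0.0, 0.0]
ft_force: [-0.1, -0.1, 0.5]
width: 0.0432
grip_force: 20.0
```

```bash
python3 -c "
from h import *
go(.453,-.378,.036,51.1); print(read_state()['width'])"; python3 chk.py
```

```text
pos [ 0.4675 -0.3432  0.1358] yaw 51.1 ztool [ 0.    -0.001 -1.   ] t 74.5
 shift(before turn) [-0.9   0.26  2.5 ] turn 0.0  shift(after turn) [-0.9   0.26  2.5 ]
0.043172273693084774
top at shelf frame [0.0287 0.0316] area 268 z 0.0595 spread 0.0023
```

carry_out(
  moves=[
    [-0.75,0.22,0,0,0,0],
    [0,0,0.5,0,0,0],
    [0,0,0.5,0,0,0],
    [0,0,0,0,0,0],
    [0,0,0,0,0,0],
  ],
)

```text
time: 75.22
ee_pos: [0.4564, -0.3713, 0.0964]
eef_rot: [0.902, 0.431, -0.0, 0.001]
ft_force: [-0.5, -0.4, -1.3]
width: 0.0427
grip_force: 20.0
```

```bash
python3 -c "
from h import *
go(.453,-.378,.036,51.1)"
```

```text
pos [ 0.4564 -0.3713  0.0964] yaw 51.1 ztool [ 0.001 -0.001 -1.   ] t 75.2
 shift(before turn) [-0.18  0.04  1.51] turn -0.0  shift(after turn) [-0.18  0.04  1.51]
```

carry_out(
  moves=[
    [-0.18,0.04,0.4,0,0,0],
    [0,0,0.5,0,0,0],
    [0,0,0.3,0,0,0],
    [0,0,0.15,0,0,0],
    [0,0,0.1,0,0,0],
    [0,0,0.05,0,0,0],
    [0,0,0,0,0,0],
  ],
)

```text
time: 76.1
ee_pos: [0.4529, -0.3779, 0.0356]
eef_rot: [0.902, 0.431, -0.0, 0.0]
ft_force: [-0.1, 0.1, -0.5]
width: 0.0431
grip_force: 20.0
```

carry_out(
  moves=[
    [0,0,0,0,0,0],
    [0,0,0,0,0,0],
    [0,0,-0.2,0,0,0],
    [0,0,-0.8,0,0,0],
    [0,0,-0.8,0,0,0],
    [0,0,-0.7,0,0,0],
    [0,0,0,0,0,0],
  ],
  fingers=56,
)

```text
time: 76.97
ee_pos: [0.4539, -0.3788, 0.1383]
eef_rot: [0.902, 0.431, 0.001, 0.002]
ft_force: [-0.2, 0.2, -0.7]
width: 0.0559
grip_force: 0.0
```

```bash
python3 chk.py; python3 -c "
from h import *
go(.5245,.0804,.137,-7.5)"; python3 ht.py
```

```text
top at shelf frame [0.0286 0.0315] area 268 z 0.0595 spread 0.0022
top at shelf frame [ 0.0292 -0.0275] area 273 z 0.0592 spread 0.0023
pos [ 0.4532 -0.3781  0.1366] yaw 51.09 ztool [ 0.002 -0.002 -1.   ] t 77.0
 shift(before turn) [10.04 -5.81 -0.03] turn 7.32  shift(after turn) [  0.27 -11.6   -0.03]
block 0.0704
bA 142 out mm -28.79 theta deg -348.0
bM 143 out mm -28.52 theta deg -344.1
bB 147 out mm -29.05 theta deg -351.7
sA 80 out mm 14.54 theta deg 272.8
sM 79 out mm 14.48 theta deg 271.8
sB 73 out mm -27.05 theta deg -323.0
```

carry_out(
  moves=[
    [0.91,-0.53,0,0,0,0],
    [0.91,-0.53,0,0,0,0],
    [0.91,-0.53,0,0,0,0],
    [0.91,-0.53,0,0,0,0],
    [0.91,-0.53,0,0,0,0],
    [0.91,-0.53,0,0,0,0],
    [0.91,-0.53,0,0,0,0],
    [0.91,-0.53,0,0,0,0],
    [0.91,-0.53,0,0,0,0],
    [0.91,-0.53,0,0,0,0],
    [0.91,-0.53,0,0,0,0],
    [0,0,0,0,0,0.92],
    [0,0,0,0,0,0.92],
    [0,0,0,0,0,0.92],
    [0,0,0,0,0,0.92],
    [0,0,0,0,0,0.92],
    [0,0,0,0,0,0.92],
    [0,0,0,0,0,0.92],
    [0,0,0,0,0,0.88],
    [0,0,0,0,0,0],
  ],
  fingers=50,
)

```text
time: 79.58
ee_pos: [0.5221, 0.0802, 0.1341]
eef_rot: [0.998, -0.065, -0.001, 0.001]
ft_force: [-0.7, -0.6, -0.6]
width: 0.05
grip_force: 0.0
```

```bash
python3 -c "
from h import *
go(.5246,.0804,.059,-7.5)"
```

```text
pos [0.5221 0.0802 0.1341] yaw -7.42 ztool [-0.002 -0.001 -1.   ] t 79.6
 shift(before turn) [ 0.06 -0.02  1.88] turn 0.01  shift(after turn) [ 0.06 -0.02  1.88]
```

carry_out(
  moves=[
    [0.06,-0.02,0.5,0,0,0],
    [0,0,0.6,0,0,0],
    [0,0,0.5,0,0,0],
    [0,0,0.26,0,0,0],
    [0,0,0,0,0,0],
    [0,0,0,0,0,0],
  ],
)

```text
time: 80.32
ee_pos: [0.5257, 0.0808, 0.0613]
eef_rot: [0.998, -0.065, 0.0, 0.0]
ft_force: [0.4, 0.2, -0.2]
width: 0.0499
grip_force: 0.0
```

carry_out(
  moves=[
    [0,0,0,0,0,0],
    [0,0,0,0,0,0],
    [0,0,0,0,0,0],
    [0,0,0,0,0,0],
    [0,0,0,0,0,0],
  ],
  fingers=0,
  force=20,
)

```text
time: 80.95
ee_pos: [0.5255, 0.0804, 0.061]
eef_rot: [0.998, -0.065, 0.0, 0.001]
ft_force: [-0.8, -2.2, 5.9]
width: 0.0333
grip_force: 20.0
```

carry_out(
  moves=[
    [0,0,-0.2,0,0,0],
    [0,0,-0.5,0,0,0],
    [0,0,-0.6,0,0,0],
    [0,0,-0.6,0,0,0],
    [0,0,0,0,0,-0.92],
    [0,0,0,0,0,-0.92],
    [0,0,0,0,0,-0.92],
    [0,0,0,0,0,-0.92],
    [0,0,0,0,0,-0.92],
    [0,0,0,0,0,-0.92],
    [0,0,0,0,0,-0.92],
    [0,0,0,0,0,-0.88],
    [-0.95,0.45,0,0,0,0],
    [-0.95,0.45,0,0,0,0],
    [-0.95,0.45,0,0,0,0],
    [-0.95,0.45,0,0,0,0],
    [-0.95,0.45,0,0,0,0],
    [-0.95,0.45,0,0,0,0],
    [-0.95,0.45,0,0,0,0],
    [-0.95,0.45,0,0,0,0],
  ],
)

```text
time: 83.45
ee_pos: [0.4463, -0.247, 0.1374]
eef_rot: [0.902, 0.432, 0.0, 0.0]
ft_force: [-0.1, -0.0, -0.3]
width: 0.0332
grip_force: 20.0
```

carry_out(
  moves=[
    [-0.9,0.4,0,0,0,0],
    [0,0,0,0,0,0],
    [0,0,0.5,0,0,0],
    [0,0,0.4,0,0,0],
    [0,0,0,0,0,0],
    [0,0,0,0,0,0],
  ],
)

```text
time: 84.2
ee_pos: [0.4366, -0.2841, 0.1014]
eef_rot: [0.902, 0.431, -0.0, 0.0]
ft_force: [-0.4, 0.0, 0.2]
width: 0.0334
grip_force: 20.0
```

```bash
python3 -c "
from h import *
go(.4348,-.2956,.0378,51.1); print(read_state()['width'])"; python3 sh.py
```

```text
pos [ 0.4366 -0.2841  0.1014] yaw 51.12 ztool [ 0.    -0.001 -1.   ] t 84.2
 shift(before turn) [-0.25  0.14  1.59] turn 0.0  shift(after turn) [-0.25  0.14  1.59]
0.033445498832626444
strip x hist [(np.float64(-0.065), 71), (np.float64(-0.063), 344), (np.float64(-0.061), 337), (np.float64(-0.059), 350), (np.float64(-0.011), 247), (np.float64(-0.009), 346), (np.float64(-0.007), 321), (np.float64(-0.005), 303), (np.float64(-0.003), 300), (np.float64(-0.001), 315), (np.float64(0.001), 272), (np.float64(0.003), 45), (np.float64(0.061), 375), (np.float64(0.063), 358), (np.float64(0.065), 316), (np.float64(0.067), 262)]
board z 0.030669314458677988 strip z 0.036516631381945566
ee in shelf frame [-0.0408  0.0321]
shelf Y extent seen [-0.0943765   0.12016733]
```

carry_out(
  moves=[
    [-0.25,0.14,0.4,0,0,0],
    [0,0,0.5,0,0,0],
    [0,0,0.35,0,0,0],
    [0,0,0.15,0,0,0],
    [0,0,0.1,0,0,0],
    [0,0,0.08,0,0,0],
    [0,0,0,0,0,0],
  ],
)

```text
time: 85.12
ee_pos: [0.4343, -0.2957, 0.0379]
eef_rot: [0.902, 0.431, -0.0, 0.0]
ft_force: [-0.8, 0.6, -1.3]
width: 0.0332
grip_force: 20.0
```

carry_out(
  moves=[
    [0,0,0,0,0,0],
    [0,0,0,0,0,0],
    [0,0,-0.2,0,0,0],
    [0,0,-0.8,0,0,0],
    [0,0,-0.8,0,0,0],
    [0,0,-0.7,0,0,0],
    [0,0,0,0,0,0],
  ],
  fingers=43,
)

```text
time: 86.0
ee_pos: [0.4355, -0.2964, 0.1404]
eef_rot: [0.902, 0.431, 0.001, 0.002]
ft_force: [0.4, 0.3, -0.0]
width: 0.043
grip_force: 0.0
```

```bash
python3 chk.py; python3 -c "
from h import *
go(.5168,.0187,.137,-7.5)"; python3 ht.py | grep s
```

```text
top at shelf frame [0.0286 0.0317] area 271 z 0.0593 spread 0.0023
top at shelf frame [-0.0361  0.0239] area 162 z 0.0595 spread 0.0023
pos [ 0.4348 -0.2958  0.1388] yaw 51.09 ztool [ 0.002 -0.001 -1.   ] t 86.0
 shift(before turn) [ 7.41 -3.34  0.04] turn 7.32  shift(after turn) [ 1.01 -8.06  0.04]
sA 71 out mm -24.88 theta deg -291.9
sM 80 out mm 15.12 theta deg 281.0
sB 71 out mm -26.21 theta deg -311.0
```

carry_out(
  moves=[
    [0.92,-0.415,0,0,0,0],
    [0.92,-0.415,0,0,0,0],
    [0.92,-0.415,0,0,0,0],
    [0.92,-0.415,0,0,0,0],
    [0.92,-0.415,0,0,0,0],
    [0.92,-0.415,0,0,0,0],
    [0.92,-0.415,0,0,0,0],
    [0.92,-0.415,0,0,0,0],
    [0,0,0,0,0,0.92],
    [0,0,0,0,0,0.92],
    [0,0,0,0,0,0.92],
    [0,0,0,0,0,0.92],
    [0,0,0,0,0,0.92],
    [0,0,0,0,0,0.92],
    [0,0,0,0,0,0.92],
    [0,0,0,0,0,0.88],
    [0,0,0,0,0,0],
  ],
  fingers=50,
)

```text
time: 88.22
ee_pos: [0.5152, 0.0168, 0.1366]
eef_rot: [0.998, -0.065, -0.001, 0.001]
ft_force: [0.1, -0.5, -0.0]
width: 0.0504
grip_force: 0.0
```

```bash
python3 chk.py; python3 -c "
from h import *
go(.5168,.0187,.0605,-7.5)"
```

```text
top at shelf frame [0.0287 0.0316] area 269 z 0.0592 spread 0.0022
top at shelf frame [ 0.0293 -0.0278] area 272 z 0.0593 spread 0.0022
top at shelf frame [-0.0361  0.0242] area 163 z 0.0594 spread 0.0025
pos [0.5153 0.0169 0.1367] yaw -7.31 ztool [-0.002 -0.001 -1.   ] t 88.3
 shift(before turn) [ 0.03 -0.05  1.91] turn 0.02  shift(after turn) [ 0.03 -0.05  1.91]
```

carry_out(
  moves=[
    [0.04,-0.05,0.5,0,0,0],
    [0,0,0.6,0,0,0],
    [0,0,0.5,0,0,0],
    [0,0,0.3,0,0,0],
    [0,0,0,0,0,0],
    [0,0,0,0,0,0],
  ],
)

```text
time: 89.02
ee_pos: [0.5182, 0.0186, 0.0622]
eef_rot: [0.998, -0.065, 0.0, 0.0]
ft_force: [0.0, 0.7, -0.0]
width: 0.0502
grip_force: 0.0
```

carry_out(
  moves=[
    [0,0,0,0,0,0],
    [0,0,0,0,0,0],
    [0,0,0,0,0,0],
    [0,0,0,0,0,0],
    [0,0,0,0,0,0],
  ],
  fingers=0,
  force=20,
)

```text
time: 89.65
ee_pos: [0.5179, 0.0187, 0.0618]
eef_rot: [0.998, -0.065, 0.0, 0.0]
ft_force: [-0.1, -0.2, 4.3]
width: 0.0331
grip_force: 20.0
```

carry_out(
  moves=[
    [0,0,-0.2,0,0,0],
    [0,0,-0.5,0,0,0],
    [0,0,-0.6,0,0,0],
    [0,0,-0.6,0,0,0],
    [0,0,0,0,0,-0.92],
    [0,0,0,0,0,-0.92],
    [0,0,0,0,0,-0.92],
    [0,0,0,0,0,-0.92],
    [0,0,0,0,0,-0.92],
    [0,0,0,0,0,-0.92],
    [0,0,0,0,0,-0.92],
    [0,0,0,0,0,-0.88],
    [-0.95,0.37,0,0,0,0],
    [-0.95,0.37,0,0,0,0],
    [-0.95,0.37,0,0,0,0],
    [-0.95,0.37,0,0,0,0],
    [-0.95,0.37,0,0,0,0],
    [-0.95,0.37,0,0,0,0],
    [-0.95,0.37,0,0,0,0],
    [-0.95,0.37,0,0,0,0],
  ],
)

```text
time: 92.15
ee_pos: [0.4183, -0.2933, 0.1382]
eef_rot: [0.902, 0.431, -0.0, 0.0]
ft_force: [0.5, 0.3, -0.8]
width: 0.0329
grip_force: 20.0
```

carry_out(
  moves=[
    [-0.9,0.35,0,0,0,0],
    [0,0,0,0,0,0],
    [0,0,0.5,0,0,0],
    [0,0,0.4,0,0,0],
    [0,0,0,0,0,0],
    [0,0,0,0,0,0],
  ],
)

```text
time: 92.9
ee_pos: [0.4075, -0.329, 0.1023]
eef_rot: [0.902, 0.431, -0.0, 0.0]
ft_force: [-0.1, -0.1, 0.5]
width: 0.0332
grip_force: 20.0
```

```bash
python3 -c "
from h import *
go(.4035,-.3338,.0385,51.1); print(read_state()['width'])"
```

```text
pos [ 0.4075 -0.329   0.1023] yaw 51.11 ztool [ 0.    -0.001 -1.   ] t 92.9
 shift(before turn) [-0.16 -0.    1.6 ] turn 0.0  shift(after turn) [-0.16 -0.    1.6 ]
0.03321318552106042
```

carry_out(
  moves=[
    [-0.16,0,0.4,0,0,0],
    [0,0,0.5,0,0,0],
    [0,0,0.35,0,0,0],
    [0,0,0.15,0,0,0],
    [0,0,0.1,0,0,0],
    [0,0,0.1,0,0,0],
    [0,0,0,0,0,0],
  ],
)

```text
time: 93.78
ee_pos: [0.4032, -0.3341, 0.0378]
eef_rot: [0.902, 0.431, -0.0, 0.0]
ft_force: [-0.1, -0.4, 0.1]
width: 0.0331
grip_force: 20.0
```

carry_out(
  moves=[
    [0,0,0,0,0,0],
    [0,0,0,0,0,0],
    [0,0,-0.2,0,0,0],
    [0,0,-0.8,0,0,0],
    [0,0,-0.8,0,0,0],
    [0,0,-0.7,0,0,0],
    [0.9,-0.9,-0.3,0,0,0],
    [0.9,-0.9,0,0,0,0],
    [0.9,-0.9,0,0,0,0],
    [0.9,-0.9,0,0,0,0],
    [0.9,-0.9,0,0,0,0],
    [0,0,0,0,0,0],
    [0,0,0,0,0,0],
  ],
  fingers=43,
)

```text
time: 95.4
ee_pos: [0.3764, -0.0814, 0.1502]
eef_rot: [0.902, 0.431, 0.0, 0.001]
ft_force: [0.6, -1.4, 0.6]
width: 0.043
grip_force: 0.0
```

```bash
python3 chk.py; python3 ht.py|grep s; python3 - <<'E'
from h import *
t=cam('top'); W=cloud(t); m=np.zeros((400,640),bool); m[215:285,125:256]=1; m&=(W[...,2]>.04)&(W[...,2]<.06)
print('spanner handle',cv2.minAreaRect(W[m][:,:2].astype(np.float32)),W[m][:,2].mean())
save(t,'end.png'); print(read_state()['ee_pos'],read_state()['time'])
E
```

```text
top at shelf frame [0.0288 0.0315] area 266 z 0.0591 spread 0.0022
top at shelf frame [ 0.0292 -0.0275] area 274 z 0.0592 spread 0.0024
top at shelf frame [-0.0361  0.0241] area 164 z 0.0594 spread 0.0025
top at shelf frame [-0.0363 -0.0256] area 168 z 0.0595 spread 0.0026
sA 72 out mm -25.78 theta deg -304.8
sM 74 out mm -27.5 theta deg -329.4
sB 73 out mm -27.99 theta deg -336.4
spanner handle ((0.4520055651664734, 0.3203451633453369), (0.014029609970748425, 0.15081675350666046), 8.082024574279785) 0.04862153612645301
[ 0.37622328 -0.08187681  0.14975912] 95.55
```

View pics/end.png

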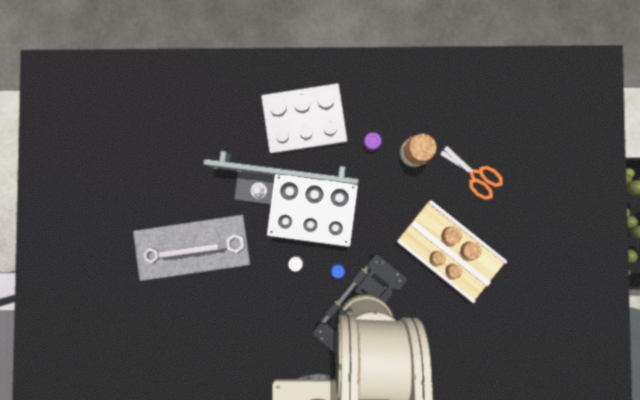

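The final view shows the spanner flat on the mat, about (193,250), and all six cavities empty. The large stoppers stand at (452,236) and (471,251), the small ones at (437,258) and (454,271). The bystanders are untouched and the arm is clear, so I'm handing in.

```bash
python3 -c "
from bench import r
print(r.close_job())"
```

```text
the job is handed in; nothing more can be done
None
```

The job is handed in, with no verdict returned: the screw was wound with the spanner until the stoppers stood about 14 mm out, the spanner lies flat on its mat, and the two large and two small stoppers stand upright in their lanes about 15 mm apart.

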